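# Check in the bead vials at the scanner

## Robot

A 6-joint arm with a two-finger parallel gripper is mounted at the origin on the work surface. World frame = base frame: x ahead of the robot, y to its left, z up, the work surface at z = 0. Lengths are in m, angles in rad, forces in N, time in s.
With the tool pointing down it reaches from about 0.375 to 0.975 m from the base axis. Payload 3.8 kg.
Tool frame: the origin (TCP) lies between the finger pads; the fingertips stand 8 mm ahead of it and the grasp point (between the pads) lies 11 mm behind it (tcp_to_tips is the distance from the TCP to the fingertips, in m); z points along the fingers, y is the line along which they close (so a half turn about z gives the same grasp; the last joint's range is limited). The gripper opens to 85 mm and grips with 20 to 120 N. Pads are 22 mm wide; open, the fingers measure 114 mm over their backs; the gripper's body (76 mm by 85 mm) begins 54 mm behind the grasp point. The pads swing forward as they close: fully open they stand 13 mm farther back than shut.
Start: joints at [1.285, 0.264, 1.604, -0, 1.274, -0.037], TCP at [0.166, 0.654, 0.239] pointing down, gripper open.
Joint ranges: [-2.63, 2.63], [-0.94, 2.18], [0.31, 2.57], [-1.31, 4.45], [0, 2.66], [-2.55, 2.55]. Speed limits (rad/s): [2.57, 2.57, 3.14, 3.14, 3.14, 3.14].

## Interface

Orientations are given as a rotation vector (axis times angle).
In Python, from workcell import * gives the robot as it stands.
- The arm moves only by the tool move_arm, never from a script. Its argument "series" is one flat list of numbers, 7 for each row, row after row: the finger opening in cm, from 0 to 8.54, then the shift along the tool's x, y, z in cm, then the turn, a rotation vector about the tool's x, y, z in degrees. A call has 1 to 5 rows; each row shifts and turns the commanded pose from where the row before left it, along the tool's axes as they then stand; what a row does not reach is not made up. A row lasts 1/8 s, in which the tool goes at most 62.5 mm and 10.7 degrees, less where a joint would pass 70% of its speed; a pose out of reach is approached as far as the arm can. A call is refused whole if a number of a shift passes 6.25 or a number of a turn 10.7, either way. A call with a gripper value outside its range is refused whole. The fingers move at their own pace and stop on an object; "grip_force" is the grip in N (left out, the last holds). Time passes only in rows, so rows that do not move let the fingers close. It gives the time, the measured TCP pose, the force, the opening and the grip force at its end, in the units of the state.
- read_state(): the state, without advancing time (a new reading comes with each control period).
- read_camera(name): name is "scene" or "top"; returns the picture (480x640x3 uint8, red, green, blue); there is no depth.
- calibration(name): a dict with "camera_matrix" (3x3 intrinsics, pixels), "rvec" (rotation vector, rad) and "tvec" (3), from world to camera coordinates, as OpenCV has them. Camera axes: x right, y down, z forward; pixel columns grow to the right and rows downward; lengths in m; the calibration is good to about 2 mm. A picture is of the moment at which its call begins. calibration takes no time and is no camera call.
- finish_job(): hands the job in; it is judged then, once.
The state is a dict: "time": time; "q": joint angles; "joint_vel": joint speeds; "joint_torque": joint torques, N m; "tool_pos": TCP position; "tcp_rot": TCP orientation; "wrist_force": force on the tool from outside, world axes, zero at the start; "torque": the same for the moment, N m; "width": opening from 0.0 (shut) to 1.0 (fully open); "grip_force": force on a finger pad.
Only numpy, scipy, OpenCV 4.12 (cv2) and the standard library are available. Lean on these libraries where they do the work, as an engineer would, in place of code of your own. Each camera call takes 0.05 s, during which the arm holds its last target. There are 200 camera calls.

## Task

Check in all the bead vials on the table: stand each one upright, picking up those that have toppled, on the middle of the pad of its own colour, turned so that its barred label faces straight at the scanner's window. Once all of them stand like that, press the scan button down and let it go, and leave the vials standing there. Don't shift the saucer or the crimping tool.

Things in the scene. Friction and masses are not known exactly. Their poses are not given: they have to be found in the camera images.
- vial_red: red bead vial (lying at the start; may be absent): round clear body 36 mm across, 54 tall, red beads, grey weighted foot; red six-sided cap on it, 36 mm across flats, 42 over corners, 12 tall; 66 mm tall in all, 90 g. Origin: centre of the underside; z: up the axis to the cap; x: from the axis out through the mark. Lying, its axis is 18 mm above the table, the cap's flats stop rolling
- vial_red_mark (a point): the mark of the red vial: middle of a white label with black bars (16 x 38 mm) on the body's side, 18 mm from the axis, 28 mm above the underside; a white line on top of the cap runs from the cap's centre towards the mark's side
- vial_yellow: yellow bead vial (lying at the start; may be absent): round clear body 36 mm across, 54 tall, yellow beads, grey weighted foot; yellow six-sided cap on it, 36 mm across flats, 42 over corners, 12 tall; 66 mm tall in all, 90 g. Origin: centre of the underside; z: up the axis to the cap; x: from the axis out through the mark. Lying, its axis is 18 mm above the table, the cap's flats stop rolling
- vial_yellow_mark (a point): the mark of the yellow vial: middle of a white label with black bars (16 x 38 mm) on the body's side, 18 mm from the axis, 28 mm above the underside; a white line on top of the cap runs from the cap's centre towards the mark's side
- vial_purple: purple bead vial (lying at the start; may be absent): round clear body 36 mm across, 54 tall, purple beads, grey weighted foot; purple six-sided cap on it, 36 mm across flats, 42 over corners, 12 tall; 66 mm tall in all, 90 g. Origin: centre of the underside; z: up the axis to the cap; x: from the axis out through the mark. Lying, its axis is 18 mm above the table, the cap's flats stop rolling
- vial_purple_mark (a point): the mark of the purple vial: middle of a white label with black bars (16 x 38 mm) on the body's side, 18 mm from the axis, 28 mm above the underside; a white line on top of the cap runs from the cap's centre towards the mark's side
- vial_blue: blue bead vial (standing at the start; may be absent): round clear body 36 mm across, 54 tall, blue beads, grey weighted foot; blue six-sided cap on it, 36 mm across flats, 42 over corners, 12 tall; 66 mm tall in all, 90 g. Origin: centre of the underside; z: up the axis to the cap; x: from the axis out through the mark. Lying, its axis is 18 mm above the table, the cap's flats stop rolling
- vial_blue_mark (a point): the mark of the blue vial: middle of a white label with black bars (16 x 38 mm) on the body's side, 18 mm from the axis, 28 mm above the underside; a white line on top of the cap runs from the cap's centre towards the mark's side
- vial_green: green bead vial (standing at the start; may be absent): round clear body 36 mm across, 54 tall, green beads, grey weighted foot; green six-sided cap on it, 36 mm across flats, 42 over corners, 12 tall; 66 mm tall in all, 90 g. Origin: centre of the underside; z: up the axis to the cap; x: from the axis out through the mark. Lying, its axis is 18 mm above the table, the cap's flats stop rolling
- vial_green_mark (a point): the mark of the green vial: middle of a white label with black bars (16 x 38 mm) on the body's side, 18 mm from the axis, 28 mm above the underside; a white line on top of the cap runs from the cap's centre towards the mark's side
- pad_red: red pad: flat printed red ring on the table, 54 mm across with a white middle, no height, in the row before the scanner (80 mm apart, in any order). Origin: its centre on the table; x: straight at the scanner's window, the way the short black tick at its edge points; the window is 70 mm away
- pad_yellow: yellow pad: flat printed yellow ring on the table, 54 mm across with a white middle, no height, in the row before the scanner (80 mm apart, in any order). Origin: its centre on the table; x: straight at the scanner's window, the way the short black tick at its edge points; the window is 70 mm away
- pad_purple: purple pad: flat printed purple ring on the table, 54 mm across with a white middle, no height, in the row before the scanner (80 mm apart, in any order). Origin: its centre on the table; x: straight at the scanner's window, the way the short black tick at its edge points; the window is 70 mm away
- pad_blue: blue pad: flat printed blue ring on the table, 54 mm across with a white middle, no height, in the row before the scanner (80 mm apart, in any order). Origin: its centre on the table; x: straight at the scanner's window, the way the short black tick at its edge points; the window is 70 mm away
- pad_green: green pad: flat printed green ring on the table, 54 mm across with a white middle, no height, in the row before the scanner (80 mm apart, in any order). Origin: its centre on the table; x: straight at the scanner's window, the way the short black tick at its edge points; the window is 70 mm away
- scanner: scanner: fixed grey block 60 mm deep (x), 420 mm long (y), 60 mm high, with a long black window on the face that looks along its -x, towards the pads and the robot. Origin: centre of its underside
- scan_button (a joint): scan button: orange push button 30 mm across in a black housing, on the table at one end of the row of pads; 0 = up, 0.006 m = fully down, takes about 5 N, springs back
- scan_button_top (a point): centre of the scan button's top face; it is pressed straight down
- saucer: bystander: blue ceramic saucer, 100 mm across, 18 mm high; origin: centre of the underside
- crimper: bystander: black plastic crimping tool lying flat, about 170 mm long, 16 mm high; origin: near its middle, on the table; x towards the jaws
Mind the look-alikes: they are no part of the job. Of the things that look like the part that bears scan_button, the larger one is meant.

How it is judged:
On the way, in this order (a step that is already met when the one before it is completed fails the run):
1. every vial present stands upright on the pad of its colour with its mark facing the scanner (horizontal distance between vial_red and pad_red below 0.012 m and angle between each of vial_red, vial_yellow, vial_purple, vial_blue, vial_green's own z axis and vertical below 0.1 rad and height (world z) of vial_red between -0.006 and 0.006 m and angle between the x axis of vial_red and the x axis of pad_red, either way round below 0.3 rad and x of vial_red_mark in the frame of pad_red above 0 m and height (world z) of each of vial_red_mark, vial_yellow_mark, vial_purple_mark, vial_blue_mark, vial_green_mark above 0.02 m and linear speed of each of vial_red, vial_yellow, vial_purple, vial_blue, vial_green below 0.03 m/s and horizontal distance between vial_yellow and pad_yellow below 0.012 m and height (world z) of vial_yellow between -0.006 and 0.006 m and angle between the x axis of vial_yellow and the x axis of pad_yellow, either way round below 0.3 rad and x of vial_yellow_mark in the frame of pad_yellow above 0 m and horizontal distance between vial_purple and pad_purple below 0.012 m and height (world z) of vial_purple between -0.006 and 0.006 m and angle between the x axis of vial_purple and the x axis of pad_purple, either way round below 0.3 rad and x of vial_purple_mark in the frame of pad_purple above 0 m and horizontal distance between vial_blue and pad_blue below 0.012 m and height (world z) of vial_blue between -0.006 and 0.006 m and angle between the x axis of vial_blue and the x axis of pad_blue, either way round below 0.3 rad and x of vial_blue_mark in the frame of pad_blue above 0 m and horizontal distance between vial_green and pad_green below 0.012 m and height (world z) of vial_green between -0.006 and 0.006 m and angle between the x axis of vial_green and the x axis of pad_green, either way round below 0.3 rad and x of vial_green_mark in the frame of pad_green above 0 m), for 0.3 s.
2. the scan button is pressed while all the vials stand like that (all of step 1 and value of joint scan_button above 0.004 m), for 0.1 s.
At the end, for the whole second after the job is handed in: Every vial present stands upright (within 0.1 rad) and at rest on the table, its axis within 12 mm of the centre of the pad of its colour, its mark facing the scanner (within 0.3 rad of the pad's x); the scan button is up again (all of step 1 and value of joint scan_button below 0.002 m); the robot touches nothing.
It fails at once if the saucer is shifted by more than 30 mm (distance of saucer from where it was at the start of the episode above 0.03 m).
It fails at once if the crimping tool is shifted by more than 30 mm (distance of crimper from where it was at the start of the episode above 0.03 m).
Of vial_red, vial_yellow, vial_purple, vial_blue, vial_green only 4 to 5 are there at a start; the rules pass over those that are not, and their reading is None.
At some moment in a run one of vial_red, vial_yellow, vial_purple, vial_blue, vial_green may be knocked a few centimetres aside while the robot is not near it.
Once in a run the grip may slacken for a moment while it holds something.
It also fails if it takes over 210 s, if anything falls off the work surface, if the arm or the gripper's body presses on something with over 40 N, if the wrist force passes 120 N, or if a joint passes its speed limit or range.

## Working session

There is one attempt and no reset: what is moved stays moved. The work goes in short steps, Python scripts to look and compute and a tool call to move; the robot and the scene stay as the last step left them, time stands still between calls to the robot, and variables do not carry over. Pictures are saved under pics/ and viewed, at most 14 in all, crops included, and the job is handed in when it is done.

Besides the shell and the picture viewer there is one more tool, called as name(argument=value, ...) on one line, values as JSON. move_arm: Moves the arm, as the interface text tells. Its arguments: {"type":"object","properties":{"series":{"type":"array"},"grip_force":{"type":"number"}},"required":["series"]}

```bash
mkdir -p pics
cat > h.py <<'E'
from workcell import *
import numpy as np, cv2
from scipy.spatial.transform import Rotation as R
def cal(n):
    c=calibration(n); return np.array(c["camera_matrix"],float),R.from_rotvec(np.ravel(c["rvec"])).as_matrix(),np.ravel(c["tvec"]).astype(float)
def ray(n,uv,z):
    K,Rm,t=cal(n); o=-Rm.T@t; d=Rm.T@np.linalg.solve(K,[uv[0],uv[1],1]); return o+d*(z-o[2])/d[2]
def proj(n,p):
    K,Rm,t=cal(n); q=K@(Rm@np.asarray(p,float)+t); return q[:2]/q[2]
def save(n,img): cv2.imwrite('pics/'+n+'.png',img[:,:,::-1])
E
python3 - <<'E'
from h import *
for n in("top","scene"):
    im=read_camera(n); save(n+'0',im); np.save(n+'0.npy',im)
    K,Rm,t=cal(n); print(n,-Rm.T@t,K[0,0],Rm[2])
s=read_state(); print(s)
E
```

```text
top [ 0.45394929 -0.01764814  1.32658511] 583.9601287824678 [ 0.10295909  0.02599625 -0.99434583]
scene [ 1.00157409 -0.57942897  0.80557068] 471.42968362532923 [-0.40312039  0.5585936  -0.72489112]
{'time': 0.1, 'q': array([ 1.28509165e+00,  2.64711592e-01,  1.60520715e+00,  8.62030103e-06,
        1.27374363e+00, -3.68773402e-02]), 'joint_vel': array([-0.00056135, -0.00228012, -0.00437159,  0.00106018,  0.00112367,
        0.00101166]), 'joint_torque': array([ 1.14855189e-03, -5.16695809e+01, -3.68596137e+01,  9.53271706e-05,
        6.02073502e-03,  2.63166896e-05]), 'tool_pos': array([0.16603367, 0.6535984 , 0.23808013]), 'tcp_rot': array([-0.38981101, -3.11697002,  0.00320648]), 'wrist_force': array([-0.23552213,  0.35240588,  0.03433162]), 'torque': array([ 0.03731009,  0.01718464, -0.01182654]), 'grip_force': 0.0, 'width': 1.000790507797825}
```

View pics/top0.png

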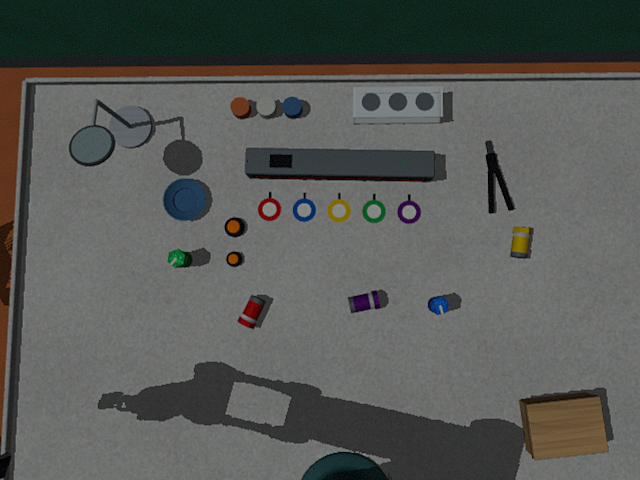

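View pics/scene0.png

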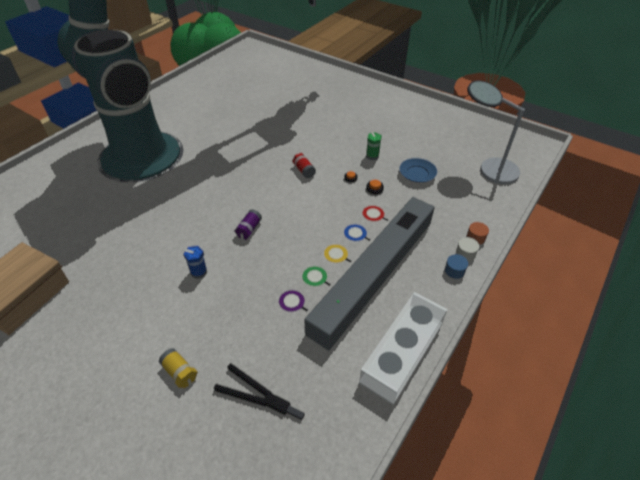

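Run:
```python
from h import *
T=np.load('top0.npy');S=np.load('scene0.npy')
def c(im,u,v,r=18,s=260): return cv2.resize(im[v-r:v+r,u-r:u+r],(s,s),interpolation=cv2.INTER_CUBIC)
a=np.hstack([c(T,251,312),c(T,365,301),c(T,521,242)])
b=np.hstack([c(S,304,166),c(S,248,224),c(S,179,367,22)])
save('crops',np.vstack([a,b]))
a=np.hstack([c(T,438,304),c(T,178,258),c(T,234,243,26)])
b=np.hstack([c(S,196,262,22),c(S,374,146,22),c(S,362,180,24)])
save('crops2',np.vstack([a,b]))
for n,uv,in [('red',(269.5,209.5)),('blue',(304,210)),('yel',(339,211)),('gre',(374,211.5)),('pur',(409,212))]: print(n,ray('top',uv,0))
hsv=cv2.cvtColor(T,cv2.COLOR_RGB2HSV)
for n,(lo,hi) in dict(red=(170,185),yel=(20,33),gre=(45,85),blu=(100,118),pur=(125,160)).items():
    h=hsv[:,:,0].astype(int); h=np.where((h<8)&(hi>180),h+180,h)
    m=((h>=lo)&(h<=hi)&(hsv[:,:,1]>110)&(hsv[:,:,2]>50)).astype(np.uint8)
    k,_,st,ce=cv2.connectedComponentsWithStats(m)
    for i in range(1,k):
        if st[i,4]>25 and 130<ce[i][1]<350: 
            ys,xs=np.nonzero(_==i); ev=cv2.minAreaRect(np.c_[xs,ys].astype(np.float32)); print(n,st[i],ce[i].round(1),np.round(ray('top',ce[i],0),4),ev)
```

```text
red [0.64388851 0.1705053  0.        ]
blue [0.64244331 0.09098084 0.        ]
yel [0.63984182 0.0105719  0.        ]
gre [ 0.63840418 -0.06956233  0.        ]
pur [ 0.63697132 -0.14942995  0.        ]
red [258 197  23  24 246] [269.2 209. ] [0.645  0.1711 0.    ] ((269.1500244140625, 208.9500274658203), (22.135942459106445, 22.45216941833496), 71.56504821777344)
red [243 300  19  20 224] [251.9 309.2] [0.4163 0.2078 0.    ] ((251.83412170410156, 309.1926574707031), (13.968606948852539, 15.994053840637207), 24.77513885498047)
red [238 317  13  10  68] [243.6 321.9] [0.388  0.2262 0.    ] ((243.48114013671875, 321.9339599609375), (12.626714706420898, 5.244943618774414), 29.05460548400879)
yel [328 199  23  23 262] [338.8 210.2] [0.6416 0.011  0.    ] ((339.0, 210.0), (22.0, 22.0), 90.0)
yel [512 227  18   7  90] [521.1 229.4] [ 0.5963 -0.4022  0.    ] ((520.7271118164062, 229.2969512939453), (16.850873947143555, 5.683039665222168), 7.594643592834473)
yel [511 236  18  18 265] [519.7 244.1] [ 0.5628 -0.3982  0.    ] ((519.7991943359375, 244.00656127929688), (16.520462036132812, 16.1900
[... 475 characters left out ...]
 24 249] [303.8 209.6] [0.6433 0.0914 0.    ] ((303.75, 209.75003051757812), (21.920310974121094, 22.62741470336914), 45.0)
blu [428 296  21  19 259] [438.3 304.4] [ 0.4273 -0.2124  0.    ] ((438.5000305175781, 305.0), (19.091880798339844, 17.677669525146484), 45.0)
pur [398 201  22  22 223] [408.6 211.6] [ 0.638  -0.1485  0.    ] ((408.5, 211.5), (21.0, 21.0), 90.0)
pur [373 295   7  10  52] [375.8 299.6] [ 0.4381 -0.0723  0.    ] ((375.76470947265625, 299.558837890625), (9.701424598693848, 5.093247413635254), 75.96376037597656)
pur [353 296  17  14 171] [361.  302.4] [ 0.4318 -0.0391  0.    ] ((361.14703369140625, 302.4117431640625), (11.28038501739502, 15.293599128723145), 77.47119140625)
```

View pics/crops.png

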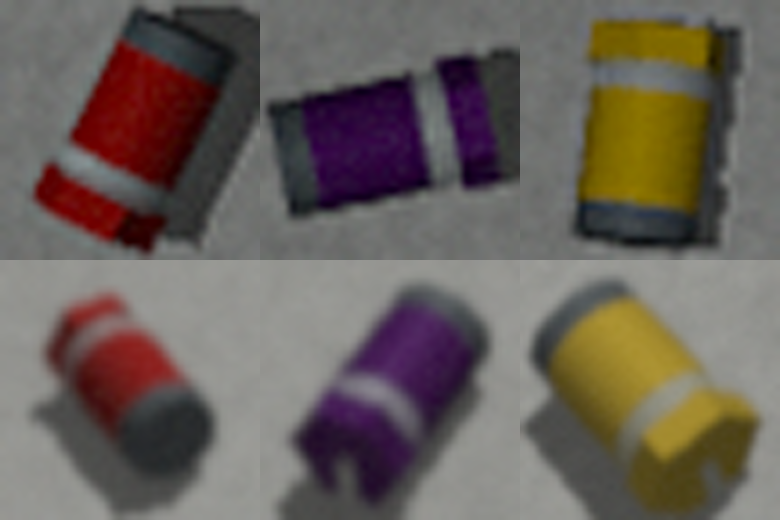

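View pics/crops2.png

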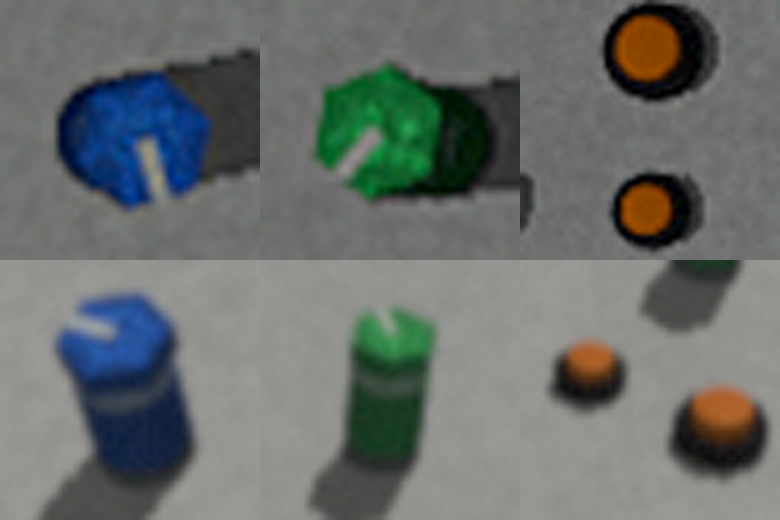

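```bash
cat >> h.py <<'E'
def down(az):  # tool z down, tool y at azimuth az deg
    a=np.radians(az); y=np.array([np.cos(a),np.sin(a),0]); z=np.array([0,0,-1.]); return np.c_[np.cross(y,z),y,z]
def plan(wps,start=None):
    """wps: (pos,Rmat,opening); prints rows"""
    if start is None: s=read_state(); p,Rm=np.array(s['tool_pos']),R.from_rotvec(s['tcp_rot'])
    else: p,Rm=np.array(start[0],float),R.from_matrix(start[1])
    for q,Rt,op in wps:
        Rt=R.from_matrix(Rt); q=np.array(q,float); rv=(Rm.inv()*Rt).as_rotvec(degrees=True)
        n=max(1,int(np.ceil(max(np.linalg.norm(q-p)/.058,np.linalg.norm(rv)/10.4))))
        print('-> ',q.round(3))
        for i in range(n):
            d=Rm.inv().apply((q-p)/(n-i))*100; print(op,*(d.round(2)+0),*((rv/n).round(1)+0),sep=',')
            p=p+(q-p)/(n-i); Rm=Rm*R.from_rotvec(rv/n,degrees=True)
        Rm=Rt
def st():
    s=read_state(); print(round(s['time'],2),s['q'].round(3),s['tool_pos'].round(4),R.from_rotvec(s['tcp_rot']).as_matrix().round(3).tolist(),'w',round(s['width'],3),round(s['grip_force'],1),s['wrist_force'].round(1))
HUE=dict(red=(170,188),yel=(20,33),gre=(45,85),blu=(100,118),pur=(125,160))
def mask(im,c,smin=110,vmin=50):
    hsv=cv2.cvtColor(im,cv2.COLOR_RGB2HSV); h=hsv[:,:,0].astype(int); lo,hi=HUE[c]
    if hi>180: h=np.where(h<8,h+180,h)
    return (h>=lo)&(h<=hi)&(hsv[:,:,1]>smin)&(hsv[:,:,2]>vmin)
def standing(im,c,u,v,r=15):
    """cap centre at z=.066 and mark azimuth from top picture, near pixel"""
    sub=im[v-r:v+r,u-r:u+r]; up=8; sub=cv2.resize(sub,None,fx=up,fy=up,interpolation=cv2.INTER_CUBIC)
    hsv=cv2.cvtColor(sub,cv2.COLOR_RGB2HSV); m=mask(sub,c,90,105)
    hull=cv2.convexHull(np.argwhere(m)[:,::-1].astype(np.int32).copy()); full=np.zeros(m.shape,np.uint8); cv2.fillConvexPoly(full,hull,1)
    full=cv2.erode(full,np.ones((7,7)))
    w=(hsv[:,:,1]<110)&(hsv[:,:,2]>120)&(full>0)
    f=lambda mm:(np.argwhere(mm)[:,::-1].mean(0)+.5)/up+[u-r-.5,v-r-.5]
    C=ray('top',f(full>0),.066); W=ray('top',f(w),.066); d=W-C
    print(c,'cap',C.round(4),'az',np.degrees(np.arctan2(d[1],d[0])).round(1),'len',np.linalg.norm(d).round(4),'area',full.sum()/64, w.sum()/64); return C
def lying(im,c,body,cap):
    B=ray('top',body,.018);C=ray('top',cap,.018); a=C-B; n=a/np.linalg.norm(a)
    print(c,'pt28mm',B.round(4),'pt60',C.round(4),'az',np.degrees(np.arctan2(a[1],a[0])).round(1),np.linalg.norm(a).round(4)); return B,n
E
python3 - <<'E'
from h import *
T=np.load('top0.npy')
G=standing(T,'gre',177,258); B=standing(T,'blu',440,305)
lying(T,'red',(251.9,309.2),(243.6,321.9));lying(T,'yel',(519.7,244.1),(521.1,229.4));lying(T,'pur',(361,302.4),(375.8,299.6))
print('button',ray('top',(234-26+646/10-52,243-26+4.8),.02), ray('top',(234,227),.02))
st()
E
```

```text
gre cap [0.5279 0.3628 0.066 ] az 122.8 len 0.0077 area 154.875 17.65625
blu cap [ 0.4269 -0.205   0.066 ] az -161.4 len 0.0078 area 206.328125 19.03125
red pt28mm [0.4169 0.2047 0.018 ] pt60 [0.3888 0.2228 0.018 ] az 147.1 0.0334
yel pt28mm [ 0.5614 -0.3929  0.018 ] pt60 [ 0.5944 -0.3971  0.018 ] az -7.2 0.0332
pur pt28mm [ 0.4321 -0.0387  0.018 ] pt60 [ 0.4383 -0.0716  0.018 ] az -79.3 0.0335
button [0.61328928 0.27851724 0.02      ] [0.60134598 0.2477847  0.02      ]
0.1 [ 1.285  0.265  1.605  0.     1.274 -0.037] [0.166  0.6536 0.2381] [[-0.969, 0.246, -0.001], [0.246, 0.969, -0.002], [0.0, -0.002, -1.0]] w 1.001 0.0 [-0.2  0.4  0. ]
```

```bash
sed -i 's/def standing(im,c,u,v,r=15):/def standing(im,c,u,v,r=15,vt=105):/; s/m=mask(sub,c,90,105)/m=mask(sub,c,90,vt)/' h.py
python3 - <<'E'
from h import *
T=np.load('top0.npy')
for vt in(70,80,90):standing(T,'gre',177,258,15,vt)
standing(T,'blu',440,305,15,90)
C=ray('top',(176,257.5),.066);L=ray('top',(176-37/7.2,257.5+50/7.2),.066);d=L-C;print(C,np.degrees(np.arctan2(d[1],d[0])))
B=ray('top',(439.8,304.8),.066);print(B)
P=[C[0],C[1]]
plan([((*P,.12),down(80),8.5),((*P,.04),down(80),8.5)])
E
```

```text
gre cap [0.5292 0.3645 0.066 ] az 138.7 len 0.0077 area 212.328125 18.546875
gre cap [0.5291 0.3647 0.066 ] az 139.9 len 0.0075 area 207.203125 18.546875
gre cap [0.5292 0.3649 0.066 ] az 141.3 len 0.0074 area 203.609375 18.546875
blu cap [ 0.4272 -0.2049  0.066 ] az -161.9 len 0.0081 area 223.1875 19.109375
[0.52970072 0.36410432 0.066     ] 144.35464778046472
[ 0.42788898 -0.2058617   0.066     ]
->  [0.53  0.364 0.12 ]
8.5,-4.71,-2.12,1.32,0.0,0.0,-0.5
8.5,-4.69,-2.16,1.32,0.0,0.0,-0.5
8.5,-4.67,-2.2,1.32,0.0,0.0,-0.5
8.5,-4.65,-2.24,1.31,0.0,0.0,-0.5
8.5,-4.64,-2.28,1.31,0.0,0.0,-0.5
8.5,-4.62,-2.31,1.31,0.0,0.0,-0.5
8.5,-4.6,-2.35,1.31,0.0,0.0,-0.5
8.5,-4.58,-2.39,1.31,0.0,0.0,-0.5
8.5,-4.56,-2.43,1.31,0.0,0.0,-0.5
->  [0.53  0.364 0.04 ]
8.5,0.0,0.0,4.0,0.0,0.0,0.0
8.5,0.0,0.0,4.0,0.0,0.0,0.0
```

Candidates. Scan button: (234,227) is the large one and (233,259) the small one, so I take the large one. The jars at (240..291,107) are not vials. The vials are red (251,312), purple (365,301), yellow (521,242), blue (440,305) and green (177,258), all checked in the crops. The crops show no label on any lying vial, so those face downward. I'll start with green.

move_arm(series=[8.5,-4.7,-2.1,1.3,0,0,-0.5,8.5,-4.7,-2.2,1.3,0,0,-0.5,8.5,-4.7,-2.2,1.3,0,0,-0.5,8.5,-4.6,-2.2,1.3,0,0,-0.5,8.5,-4.6,-2.3,1.3,0,0,-0.5], grip_force=40)

```text
time: 0.72
tool_pos: [0.3687, 0.4923, 0.1734]
tcp_rot: [-0.321, -3.125, 0.001]
wrist_force: [0.5, 0.5, 0.5]
width: 0.997
grip_force: 0.0
```

move_arm(series=[8.5,-4.6,-2.3,1.3,0,0,-0.5,8.5,-4.6,-2.3,1.3,0,0,-0.5,8.5,-4.6,-2.4,1.3,0,0,-0.5,8.5,-4.6,-2.4,1.3,0,0,-0.5,8.5,0,0,0,0,0,0])

```text
time: 1.35
tool_pos: [0.5321, 0.363, 0.1202]
tcp_rot: [-0.274, -3.128, 0.004]
wrist_force: [0.3, 0.6, 0.0]
width: 0.995
grip_force: 0.0
```

Run:
```python
from h import *
st(); T=read_camera('top'); save('t1',T); standing(T,'gre',177,258,15,80); standing(T,'blu',440,305,15,90)
plan([((.5297,.3643,.12),down(80),8.5),((.5297,.3643,.04),down(80),8.5)])
```

```text
1.35 [ 5.610e-01  3.030e-01  1.784e+00 -1.000e-03  1.058e+00 -8.350e-01] [0.5321 0.363  0.1202] [[-0.985, 0.174, -0.002], [0.174, 0.985, -0.002], [0.002, -0.003, -1.0]] w 0.995 0.0 [0.3 0.6 0. ]
gre cap [0.514  0.3626 0.066 ] az nan len nan area 16.375 0.0
blu cap [ 0.4274 -0.2044  0.066 ] az -158.9 len 0.0087 area 242.453125 23.6875
->  [0.53  0.364 0.12 ]
8.5,0.11,-0.04,0.09,-0.1,-0.1,0.1
->  [0.53  0.364 0.04 ]
8.5,0.0,0.0,4.0,0.0,0.0,0.0
8.5,0.0,0.0,4.0,0.0,0.0,0.0h.py:39: RuntimeWarning: Mean of empty slice.
  f=lambda mm:(np.argwhere(mm)[:,::-1].mean(0)+.5)/up+[u-r-.5,v-r-.5]
  ret = um.true_divide(
```

move_arm(series=[8.5,0.2,0,4,0,0,0,8.5,0,0,4,0,0,0,2,0,0,0,0,0,0,2,0,0,0,0,0,0,2,0,0,0,0,0,0])

```text
time: 2.02
tool_pos: [0.5299, 0.3681, 0.045]
tcp_rot: [0.266, 3.127, 0.004]
wrist_force: [-0.6, -0.2, -0.5]
width: 0.417
grip_force: 41.6
```

move_arm(series=[2,0,0,0,0,0,0,2,0,0,0,0,0,0,2,0,0,0,0,0,0])

```text
time: 2.4
tool_pos: [0.53, 0.368, 0.0449]
tcp_rot: [0.267, 3.127, 0.005]
wrist_force: [-0.7, 0.6, 6.0]
width: 0.415
grip_force: 42.2
```

Run:
```python
from h import *
st()
p=(.6396,-.0685)
plan([((.53,.364,.14),down(80),2),((*p,.14),down(-62),2),((*p,.0405),down(-62),2)])
```

```text
2.4 [ 5.680e-01  3.840e-01  1.832e+00  1.000e-03  9.210e-01 -8.330e-01] [0.53   0.368  0.0449] [[-0.985, 0.17, 0.003], [0.17, 0.985, 0.003], [-0.003, 0.003, -1.0]] w 0.415 42.2 [-0.7  0.6  6. ]
->  [0.53  0.364 0.14 ]
2,-0.05,-0.18,-4.76,0.1,0.1,0.1
2,-0.04,-0.19,-4.76,0.1,0.1,0.1
->  [ 0.64  -0.068  0.14 ]
2,-1.31,-2.91,0.0,0.0,0.0,10.1
2,-1.8,-2.63,0.0,0.0,0.0,10.1
2,-2.23,-2.27,0.0,0.0,0.0,10.1
2,-2.6,-1.84,0.0,0.0,0.0,10.1
2,-2.88,-1.36,0.0,0.0,0.0,10.1
2,-3.08,-0.83,0.0,0.0,0.0,10.1
2,-3.18,-0.27,0.0,0.0,0.0,10.1
2,-3.17,0.29,0.0,0.0,0.0,10.1
2,-3.07,0.84,0.0,0.0,0.0,10.1
2,-2.88,1.37,0.0,0.0,0.0,10.1
2,-2.59,1.86,0.0,0.0,0.0,10.1
2,-2.22,2.28,0.0,0.0,0.0,10.1
2,-1.79,2.64,0.0,0.0,0.0,10.1
2,-1.29,2.91,0.0,0.0,0.0,10.1
->  [ 0.64  -0.068  0.04 ]
2,0.0,0.0,4.98,0.0,0.0,0.0
2,0.0,0.0,4.98,0.0,0.0,0.0
```

move_arm(series=[2,0,-0.2,-4.8,0.1,0,0,2,0,-0.2,-4.8,0.1,0,0,2,-1.3,-2.9,0,0,0,10.1,2,-1.8,-2.6,0,0,0,10.1,2,-2.2,-2.3,0,0,0,10.1])

```text
time: 3.02
tool_pos: [0.5516, 0.2695, 0.139]
tcp_rot: [1.084, 2.947, -0.005]
wrist_force: [0.7, 0.4, -1.1]
width: 0.417
grip_force: 41.6
```

move_arm(series=[2,-2.6,-1.8,0,0,0,10.1,2,-2.9,-1.4,0,0,0,10.1,2,-3.1,-0.8,0,0,0,10.1,2,-3.2,-0.3,0,0,0,10.1,2,-3.2,0.3,0,0,0,10.1])

```text
time: 3.65
tool_pos: [0.5922, 0.1144, 0.1392]
tcp_rot: [2.237, 2.202, -0.005]
wrist_force: [-0.5, 0.4, -1.1]
width: 0.415
grip_force: 41.7
```

move_arm(series=[2,-3.1,0.8,0,0,0,10.1,2,-2.9,1.4,0,0,0,10.1,2,-2.6,1.9,0,0,0,10.1,2,-2.2,2.3,0,0,0,10.1,2,-1.8,2.6,0,0,0,10.1])

```text
time: 4.28
tool_pos: [0.6332, -0.0401, 0.1397]
tcp_rot: [2.962, 1.037, -0.003]
wrist_force: [-0.6, 0.7, -1.1]
width: 0.413
grip_force: 41.8
```

move_arm(series=[2,-1.3,2.9,0,0,0,10.1,2,0,0,0,0,0,0,2,0,0,0,0,0,0])

```text
time: 4.65
tool_pos: [0.6409, -0.0694, 0.1396]
tcp_rot: [3.04, 0.783, -0.003]
wrist_force: [-0.0, 1.4, -1.8]
width: 0.417
grip_force: 41.5
```

Run:
```python
from h import *
st()
p=(.6396,-.0685)
plan([((*p,.09),down(-62),2),((*p,.0455),down(-62),2)])
```

```text
4.65 [-0.145  0.284  1.769 -0.004  1.089  0.923] [ 0.6409 -0.0694  0.1396] [[0.876, 0.483, -0.001], [0.483, -0.876, -0.003], [-0.002, 0.002, -1.0]] w 0.417 41.5 [-0.   1.4 -1.8]
->  [ 0.64  -0.068  0.09 ]
2,-0.05,-0.15,4.96,0.1,0.1,0.9
->  [ 0.64  -0.068  0.046]
2,0.0,0.0,4.45,0.0,0.0,0.0
```

move_arm(series=[2,0,-0.1,4.9,0,0,0.9,2,0,0,3.5,0,0,0,2,0,0,1,0,0,0,2,0,0,0,0,0,0])

```text
time: 5.15
tool_pos: [0.6408, -0.0679, 0.0463]
tcp_rot: [3.045, 0.761, -0.002]
wrist_force: [1.0, -0.1, -1.8]
width: 0.415
grip_force: 40.3
```

Run:
```python
from h import *
st()
```

```text
5.15 [-0.142  0.384  1.83  -0.004  0.928  0.941] [ 0.6408 -0.0679  0.0463] [[0.882, 0.47, -0.001], [0.47, -0.882, -0.003], [-0.002, 0.003, -1.0]] w 0.415 40.3 [ 1.  -0.1 -1.8]
```

move_arm(series=[2,0,0,0.1,0,0,0,5.4,0,0,0,0,0,0,5.4,0,0,0,0,0,0,5.4,0,0,-5,0,0,0,5.4,0,0,-5,0,0,0])

```text
time: 5.78
tool_pos: [0.6401, -0.0687, 0.1451]
tcp_rot: [3.046, 0.758, -0.005]
wrist_force: [0.4, 0.0, 0.2]
width: 0.632
grip_force: 0.0
```

Run:
```python
from h import *
st(); T=read_camera('top'); standing(T,'blu',440,305,15,90)
plan([((.4275,-.205,.12),down(-101),8.5),((.4275,-.205,.04),down(-101),8.5)])
```

```text
5.78 [-0.144  0.278  1.766 -0.004  1.099  0.941] [ 0.6401 -0.0687  0.1451] [[0.883, 0.469, -0.002], [0.469, -0.883, -0.003], [-0.004, 0.002, -1.0]] w 0.632 0.0 [0.4 0.  0.2]
blu cap [ 0.4274 -0.2045  0.066 ] az -159.0 len 0.0086 area 243.140625 23.625
->  [ 0.428 -0.205  0.12 ]
8.5,-5.12,0.35,0.66,0.1,-0.1,7.8
8.5,-5.03,1.04,0.67,0.1,-0.1,7.8
8.5,-4.84,1.71,0.67,0.1,-0.1,7.8
8.5,-4.56,2.35,0.68,0.1,-0.1,7.8
8.5,-4.2,2.95,0.69,0.1,-0.1,7.8
->  [ 0.428 -0.205  0.04 ]
8.5,0.0,0.0,4.0,0.0,0.0,0.0
8.5,0.0,0.0,4.0,0.0,0.0,0.0
```

move_arm(series=[8.5,-5.1,0.3,0.7,0,0,7.8,8.5,-5,1,0.7,0,0,7.8,8.5,-4.8,1.7,0.7,0,0,7.8,8.5,-4.6,2.3,0.7,0,0,7.8,8.5,-4.2,2.9,0.7,0,0,7.8])

```text
time: 6.45
tool_pos: [0.4216, -0.2028, 0.1105]
tcp_rot: [3.122, -0.309, 0.002]
wrist_force: [0.3, -1.3, 0.5]
width: 0.996
grip_force: 0.0
```

move_arm(series=[8.5,0,0,0,0,0,0,8.5,0,0,0,0,0,0])

```text
time: 6.7
tool_pos: [0.4235, -0.2023, 0.1109]
tcp_rot: [3.123, -0.303, 0.002]
wrist_force: [1.2, -0.3, -1.3]
width: 1.002
grip_force: 0.0
```

Run:
```python
from h import *
st(); T=read_camera('top'); standing(T,'gre',378,208,15,80);save('t2',T)
plan([((.4275,-.205,.04),down(-101),8.5)])
```

```text
6.7 [-0.497 -0.008  2.162 -0.003  0.984  1.269] [ 0.4235 -0.2023  0.1109] [[0.981, -0.192, 0.001], [-0.192, -0.981, -0.004], [0.002, 0.004, -1.0]] w 1.002 0.0 [ 1.2 -0.3 -1.3]
gre cap [ 0.6315 -0.0657  0.066 ] az -10.8 len 0.0178 area 406.515625 20.140625
->  [ 0.428 -0.205  0.04 ]
8.5,0.19,0.1,3.55,0.1,-0.1,0.0
8.5,0.19,0.1,3.55,0.1,-0.1,0.0
```

move_arm(series=[8.5,0.2,0.1,3.3,0,0,0,8.5,0.2,0.1,3.3,0,0,0,8.5,0,0,0,0,0,0,2,0,0,0,0,0,0,2,0,0,0,0,0,0])

```text
time: 7.38
tool_pos: [0.4279, -0.2054, 0.0459]
tcp_rot: [3.122, -0.301, 0.004]
wrist_force: [0.1, -0.0, 0.2]
width: 0.6
grip_force: 0.0
```

move_arm(series=[2,0,0,0,0,0,0,2,0,0,0,0,0,0])

```text
time: 7.62
tool_pos: [0.4274, -0.2053, 0.0458]
tcp_rot: [3.123, -0.303, 0.004]
wrist_force: [-0.3, 2.5, 6.0]
width: 0.415
grip_force: 39.6
```

Run:
```python
from h import *
st()
p=(.6433,.0914); c=read_state()['tool_pos']; 
plan([((*c[:2],.14),down(-101),2),((.56,-.05,.14),down(-20),2),((*p,.14),down(58.5),2),((*p,c[2]+.001),down(58.5),2)])
```

```text
7.62 [-0.498  0.096  2.199 -0.004  0.844  1.268] [ 0.4274 -0.2053  0.0458] [[0.981, -0.192, 0.002], [-0.192, -0.981, -0.004], [0.003, 0.004, -1.0]] w 0.415 39.6 [-0.3  2.5  6. ]
->  [ 0.427 -0.205  0.14 ]
2,0.01,0.02,-4.71,0.1,-0.1,0.0
2,0.01,0.01,-4.71,0.1,-0.1,0.0
->  [ 0.56 -0.05  0.14]
2,1.26,-2.22,0.0,0.0,0.0,-10.1
2,1.63,-1.97,0.0,0.0,0.0,-10.1
2,1.95,-1.65,0.0,0.0,0.0,-10.1
2,2.21,-1.28,0.0,0.0,0.0,-10.1
2,2.4,-0.87,0.0,0.0,0.0,-10.1
2,2.51,-0.44,0.0,0.0,0.0,-10.1
2,2.55,0.01,0.0,0.0,0.0,-10.1
2,2.51,0.46,0.0,0.0,0.0,-10.1
->  [0.643 0.091 0.14 ]
2,2.02,0.37,0.0,0.0,0.0,-9.8
2,1.92,0.71,0.0,0.0,0.0,-9.8
2,1.77,1.03,0.0,0.0,0.0,-9.8
2,1.57,1.32,0.0,0.0,0.0,-9.8
2,1.33,1.57,0.0,0.0,0.0,-9.8
2,1.04,1.77,0.0,0.0,0.0,-9.8
2,0.72,1.92,0.0,0.0,0.0,-9.8
2,0.38,2.02,0.0,0.0,0.0,-9.8
->  [0.643 0.091 0.047]
2,0.0,0.0,4.66,0.0,0.0,0.0
2,0.0,0.0,4.66,0.0,0.0,0.0
```

Run:
```python
from h import *
T=cv2.imread('pics/t2.png')
cv2.imwrite('pics/c3.png',cv2.resize(T[190:235,345:405],(720,540),interpolation=cv2.INTER_CUBIC))
```

```text
(no output)
```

View pics/c3.png

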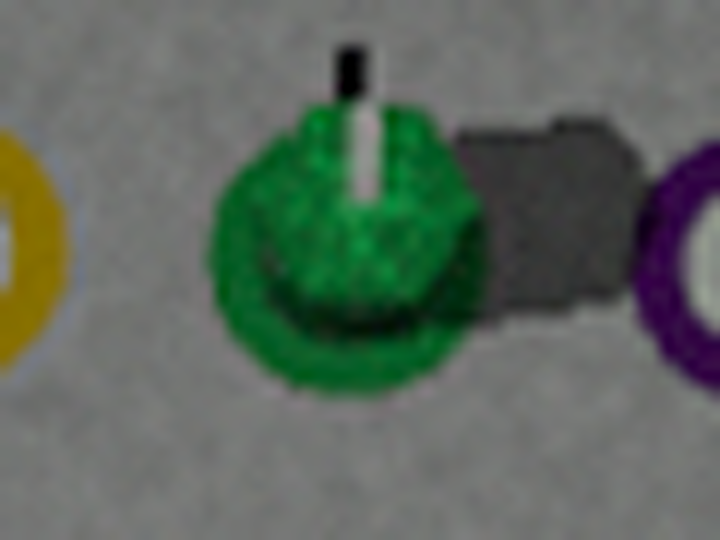

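The crop shows green on its pad: cap centre is near (375,207) and the white line points at the tick. Next I carry blue.

move_arm(series=[2,0,0,-4.7,0,0,0,2,0,0,-4.7,0,0,0,2,1.3,-2.2,0,0,0,-10.1,2,1.6,-2,0,0,0,-10.1,2,2,-1.6,0,0,0,-10.1])

```text
time: 8.25
tool_pos: [0.4771, -0.1464, 0.1385]
tcp_rot: [3.092, 0.533, -0.001]
wrist_force: [-1.0, -0.3, -0.6]
width: 0.416
grip_force: 40.3
```

move_arm(series=[2,2.2,-1.3,0,0,0,-10.1,2,2.4,-0.9,0,0,0,-10.1,2,2.5,-0.4,0,0,0,-10.1,2,2.5,0,0,0,0,-10.1,2,2.5,0.5,0,0,0,-10.1])

```text
time: 8.88
tool_pos: [0.56, -0.0501, 0.1377]
tcp_rot: [2.57, 1.802, -0.004]
wrist_force: [-0.1, -0.8, -0.3]
width: 0.415
grip_force: 40.3
```

move_arm(series=[2,2,0.4,0,0,0,-9.8,2,1.9,0.7,0,0,0,-9.8,2,1.8,1,0,0,0,-9.8,2,1.6,1.3,0,0,0,-9.8,2,1.3,1.6,0,0,0,-9.8])

```text
time: 9.5
tool_pos: [0.6122, 0.0378, 0.1373]
tcp_rot: [1.592, 2.707, -0.006]
wrist_force: [-0.2, 0.0, -1.1]
width: 0.415
grip_force: 40.3
```

move_arm(series=[2,1,1.8,0,0,0,-9.8,2,0.7,1.9,0,0,0,-9.8,2,0.4,2,0,0,0,-9.8,2,0,0,0,0,0,0,2,0,0,0,0,0,0])

```text
time: 10.12
tool_pos: [0.6434, 0.0892, 0.1369]
tcp_rot: [-0.866, -3.02, 0.007]
wrist_force: [-0.6, -1.5, -0.4]
width: 0.419
grip_force: 40.2
```

Run:
```python
from h import *
st()
p=(.6433,.0914)
plan([((*p,.09),down(58.5),2),((*p,.0463),down(58.5),2)])
```

```text
10.12 [ 0.101  0.296  1.759 -0.004  1.088 -0.909] [0.6434 0.0892 0.1369] [[-0.848, 0.53, -0.001], [0.53, 0.848, -0.004], [-0.001, -0.004, -1.0]] w 0.419 40.2 [-0.6 -1.5 -0.4]
->  [0.643 0.091 0.09 ]
2,0.13,0.2,4.69,-0.2,0.1,-0.5
->  [0.643 0.091 0.046]
2,0.0,0.0,4.37,0.0,0.0,0.0
```

move_arm(series=[2,0.1,0.2,4.7,0,0,0,2,0,0,4.3,0,0,0,2,0,0,0,0,0,0,2,0,0,0,0,0,0])

```text
time: 10.62
tool_pos: [0.6438, 0.091, 0.0474]
tcp_rot: [-0.865, -3.02, 0.006]
wrist_force: [0.1, 0.6, -0.6]
width: 0.41
grip_force: 40.5
```

move_arm(series=[5.4,0,0,0,0,0,0,5.4,0,0,0,0,0,0,5.4,0,0,-5,0,0,0,5.4,0,0,-5,0,0,0,5.4,0,0,0,0,0,0])

```text
time: 11.25
tool_pos: [0.6486, 0.0926, 0.1542]
tcp_rot: [0.859, 3.01, 0.002]
wrist_force: [0.3, -0.3, -0.0]
width: 0.628
grip_force: 0.0
```

```bash
cat >> h.py <<'E'
def tilt(a_az,phi,y_az):
    a=np.radians(a_az); f=np.radians(phi); z=np.array([np.sin(f)*np.cos(a),np.sin(f)*np.sin(a),-np.cos(f)]); b=np.radians(y_az); y=np.array([np.cos(b),np.sin(b),0]); return np.c_[np.cross(y,z),y,z]
def find(im,c,box):
    """lying vial: centroids of beads and cap parts in box u0,v0,u1,v1"""
    m=mask(im,c).astype(np.uint8); k=np.zeros_like(m); u0,v0,u1,v1=box; k[v0:v1,u0:u1]=1
    n,_,s,ce=cv2.connectedComponentsWithStats(m*k); o=[i for i in np.argsort(-s[:,4]) if i and s[i,4]>25]
    for i in o: print(c,s[i,4],ce[i].round(1))
    return lying(im,c,ce[o[0]],ce[o[1]])
E
python3 - <<'E'
from h import *
st(); T=read_camera('top');save('t4',T)
B,n=find(T,'red',(225,285,275,340)); find(T,'pur',(340,280,390,320)); find(T,'yel',(500,215,540,270))
az=np.degrees(np.arctan2(n[1],n[0])); G=B+n*.008; print(G,az)
Rm=tilt(az,-20,az-90)
plan([((G[0],G[1],.13),Rm,8.5),((G[0],G[1],.015),Rm,8.5)])
E
```

```text
11.25 [ 0.105  0.282  1.742 -0.004  1.106 -0.908] [0.6486 0.0926 0.1542] [[-0.849, 0.528, 0.012], [0.528, 0.849, -0.002], [-0.011, 0.004, -1.0]] w 0.628 0.0 [ 0.3 -0.3 -0. ]Traceback (most recent call last):
  File "<stdin>", line 3, in <module>
  File "h.py", line 52, in find
    return lying(im,c,ce[o[0]],ce[o[1]])
                         ~^^^
IndexError: list index out of range
```

View pics/t4.png

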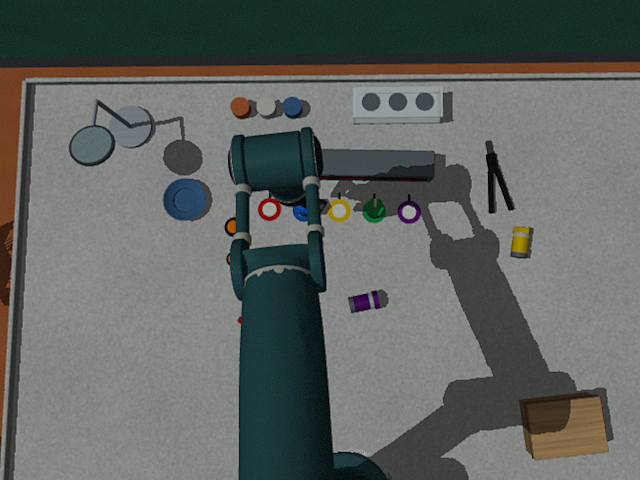

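The arm hides red in this picture (only a bit shows at 240,320). Blue and green stand on their pads, and purple and yellow are unchanged. I'll use the first measurement of red.

Run:
```python
from h import *
G=np.array([.4119,.208]); az=147.1
Rm=tilt(az,-20,az-90)
plan([((G[0],G[1],.13),Rm,8.5),((G[0],G[1],.015),Rm,8.5)])
```

```text
->  [0.412 0.208 0.13 ]
8.5,5.21,-0.51,0.39,0.0,-3.9,0.2
8.5,5.22,-0.53,0.03,0.0,-3.9,0.2
8.5,5.21,-0.55,-0.33,0.0,-3.9,0.2
8.5,5.17,-0.57,-0.68,0.0,-3.9,0.2
8.5,5.11,-0.59,-1.03,0.0,-3.9,0.2
->  [0.412 0.208 0.015]
8.5,1.97,0.0,5.4,0.0,0.0,0.0
8.5,1.97,0.0,5.4,0.0,0.0,0.0
```

move_arm(series=[8.5,5.2,-0.5,0.4,0,-3.9,0.2,8.5,5.2,-0.5,0,0,-3.9,0.2,8.5,5.2,-0.5,-0.3,0,-3.9,0.2,8.5,5.2,-0.6,-0.7,0,-3.9,0.2,8.5,5.1,-0.6,-1,0,-3.9,0.2])

```text
time: 11.92
tool_pos: [0.4075, 0.2075, 0.1262]
tcp_rot: [0.795, 2.695, -0.139]
wrist_force: [-0.7, 1.5, 0.6]
width: 0.995
grip_force: 0.0
```

move_arm(series=[8.5,0,0,0,0,0,0,8.5,0,0,0,0,0,0])

```text
time: 12.18
tool_pos: [0.4095, 0.208, 0.1269]
tcp_rot: [0.792, 2.698, -0.138]
wrist_force: [0.1, -0.3, 0.2]
width: 0.995
grip_force: 0.0
```

Run:
```python
from h import *
st(); S=read_camera('scene'); save('s5',S)
G=np.array([.4119,.208]); az=147.1
Rm=tilt(az,-20,az-90)
plan([((G[0],G[1],.016),Rm,8.5)])
```

```text
12.18 [ 0.65  -0.114  2.269 -0.41   0.909 -0.108] [0.4095 0.208  0.1269] [[-0.793, 0.541, 0.281], [0.509, 0.841, -0.182], [-0.335, -0.001, -0.942]] w 0.995 0.0 [ 0.1 -0.3  0.2]
->  [0.412 0.208 0.016]
8.5,1.81,0.06,5.26,0.0,-0.2,0.0
8.5,1.83,0.06,5.26,0.0,-0.2,0.0
```

View pics/s5.png

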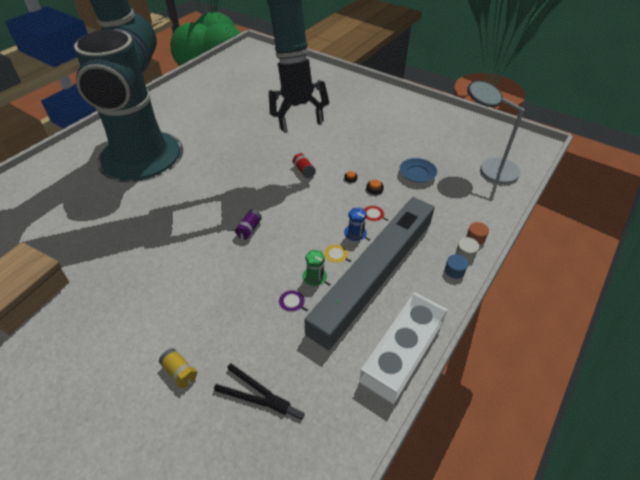

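The scene view shows red in place at (304,165), with the gripper above it and blue and green on their pads.

move_arm(series=[8.5,1.8,0.1,5.3,0,0,0,8.5,1.8,0,5.2,0,0,0,8.5,0,0,0,0,0,0,2,0,0,0,0,0,0,2,0,0,0,0,0,0])

```text
time: 12.85
tool_pos: [0.4141, 0.2092, 0.0193]
tcp_rot: [0.796, 2.692, -0.132]
wrist_force: [0.6, 0.8, 0.9]
width: 0.597
grip_force: 0.0
```

move_arm(series=[2,0,0,0,0,0,0,2,0,0,0,0,0,0])

```text
time: 13.1
tool_pos: [0.4134, 0.2092, 0.0192]
tcp_rot: [0.794, 2.693, -0.132]
wrist_force: [-1.0, -0.3, 4.9]
width: 0.405
grip_force: 39.2
```

Run:
```python
from h import *
st(); s=read_state(); az=147.1; p=s['tool_pos']
# intermediate stand at (.47,.24) tool tilted 70 along az
plan([((.43,.22,.16),tilt(az,0,az-90),2),((.45,.23,.16),tilt(az,70,az-90),2),((.45,.23,.055),tilt(az,70,az-90),2)])
```

```text
13.1 [ 0.647  0.077  2.336 -0.531  0.673  0.059] [0.4134 0.2092 0.0192] [[-0.79, 0.542, 0.286], [0.511, 0.84, -0.18], [-0.337, 0.004, -0.941]] w 0.405 39.2 [-1.  -0.3  4.9]
->  [0.43 0.22 0.16]
2,-1.84,0.62,-4.33,0.1,6.6,0.0
2,-1.33,0.62,-4.51,0.1,6.6,0.0
2,-0.81,0.61,-4.63,0.1,6.6,0.0
->  [0.45 0.23 0.16]
2,-0.16,0.28,0.0,0.0,10.0,0.0
2,-0.16,0.28,-0.03,0.0,10.0,0.0
2,-0.15,0.28,-0.06,0.0,10.0,0.0
2,-0.14,0.28,-0.08,0.0,10.0,0.0
2,-0.12,0.28,-0.1,0.0,10.0,0.0
2,-0.1,0.28,-0.12,0.0,10.0,0.0
2,-0.08,0.28,-0.14,0.0,10.0,0.0
->  [0.45  0.23  0.055]
2,-4.93,0.0,1.8,0.0,0.0,0.0
2,-4.93,0.0,1.8,0.0,0.0,0.0
```

move_arm(series=[2,0,0,0,0,0,0,2,-1.8,0.6,-4.3,0,6.6,0,2,-1.3,0.6,-4.5,0,6.6,0,2,-0.8,0.6,-4.6,0,6.6,0,2,0,0,0,0,0,0], grip_force=60)

```text
time: 13.72
tool_pos: [0.433, 0.22, 0.1603]
tcp_rot: [0.89, 2.999, 0.01]
wrist_force: [0.5, 0.9, -0.9]
width: 0.399
grip_force: 60.2
```

move_arm(series=[2,-0.2,0.3,0,0,10,0,2,-0.2,0.3,0,0,10,0,2,-0.1,0.3,-0.1,0,10,0,2,-0.1,0.3,-0.1,0,10,0,2,-0.1,0.3,-0.1,0,10,0])

```text
time: 14.35
tool_pos: [0.4422, 0.2268, 0.1542]
tcp_rot: [-0.649, -2.194, -0.3]
wrist_force: [-0.5, 0.7, -0.8]
width: 0.396
grip_force: 60.2
```

move_arm(series=[2,-0.1,0.3,-0.1,0,10,0,2,-0.1,0.2,-0.1,0,10,0,2,0,0,0,0,0,0,2,0,0,0,0,0,0])

```text
time: 14.85
tool_pos: [0.4467, 0.2299, 0.1537]
tcp_rot: [-0.552, -1.865, -0.38]
wrist_force: [-0.4, -0.2, -0.5]
width: 0.393
grip_force: 60.3
```

Run:
```python
from h import *
st(); S=read_camera('scene');T=read_camera('top'); f=lambda im,p:(lambda u,v: cv2.resize(im[max(v-50,0):v+50,u-50:u+50],(400,400),interpolation=cv2.INTER_CUBIC))(*proj_(p,im))
p=read_state()['tool_pos']
def proj_(p,im): return proj('scene' if im is S else 'top',p).astype(int)
save('c6',np.hstack([f(S,p),f(T,p)])); az=147.1
plan([((.45,.23,.055),tilt(az,70,az-90),2)])
```

```text
14.85 [ 0.045  0.64   1.688  0.609  1.892 -1.109] [0.4467 0.2299 0.1537] [[-0.291, 0.543, -0.788], [0.191, 0.84, 0.508], [0.937, -0.002, -0.348]] w 0.393 60.3 [-0.4 -0.2 -0.5]
->  [0.45  0.23  0.055]
2,-4.74,0.07,1.65,0.0,0.3,0.0
2,-4.75,0.07,1.63,0.0,0.3,0.0
```

View pics/c6.png

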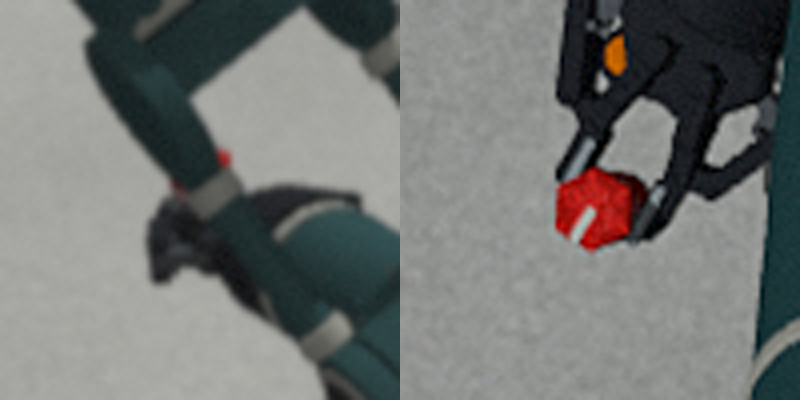

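The crop shows red hanging upright in the grip, with the white line pointing along the fingers as predicted. I'll swing the gripper clear of blue and set red down in free space.

Run:
```python
from h import *
plan([((.42,.25,.15),tilt(110,70,20),2),((.42,.25,.07),tilt(110,70,20),2),((.42,.25,.042),tilt(110,70,20),2)])
```

```text
->  [0.42 0.25 0.15]
2,0.17,0.05,0.84,-8.7,0.1,3.2
2,0.17,-0.09,0.83,-8.7,0.1,3.2
2,0.16,-0.22,0.81,-8.7,0.1,3.2
2,0.14,-0.35,0.77,-8.7,0.1,3.2
->  [0.42 0.25 0.07]
2,-3.76,0.0,1.37,0.0,0.0,0.0
2,-3.76,0.0,1.37,0.0,0.0,0.0
->  [0.42  0.25  0.042]
2,-2.63,0.0,0.96,0.0,0.0,0.0
```

move_arm(series=[2,0.2,0,0.8,-8.7,0,3.2,2,0.2,-0.1,0.8,-8.7,0,3.2,2,0.2,-0.2,0.8,-8.7,0,3.2,2,0.1,-0.3,0.8,-8.7,0,3.2,2,-3.8,0,1.4,0,0,0])

```text
time: 15.58
tool_pos: [0.4197, 0.2491, 0.1123]
tcp_rot: [-1.155, -1.656, -0.809]
wrist_force: [0.3, 0.1, -1.9]
width: 0.395
grip_force: 60.3
```

move_arm(series=[2,-3.8,0,1.4,0,0,0,2,0,0,0,0,0,0,2,0,0,0,0,0,0])

```text
time: 15.95
tool_pos: [0.4213, 0.2494, 0.0702]
tcp_rot: [-1.153, -1.651, -0.805]
wrist_force: [0.6, 0.7, -0.6]
width: 0.396
grip_force: 60.3
```

Run:
```python
from h import *
st()
plan([((.42,.25,.040),tilt(110,70,20),2)])
```

```text
15.95 [-0.141  0.548  2.104  0.982  1.471 -1.143] [0.4213 0.2494 0.0702] [[-0.121, 0.939, -0.32], [0.326, 0.343, 0.881], [0.938, 0.002, -0.348]] w 0.396 60.3 [ 0.6  0.7 -0.6]
->  [0.42 0.25 0.04]
2,-2.8,-0.11,1.14,0.0,0.4,0.1
```

move_arm(series=[2,-2.8,0,1.1,0,0,0,2,0,0,0,0,0,0])

```text
time: 16.2
tool_pos: [0.4203, 0.2499, 0.0388]
tcp_rot: [-1.154, -1.649, -0.803]
wrist_force: [-0.2, 0.4, -0.8]
width: 0.399
grip_force: 60.3
```

move_arm(series=[2,-0.2,0,0.1,0,0,0,2,0,0,0,0,0,0])

```text
time: 16.45
tool_pos: [0.4207, 0.25, 0.0369]
tcp_rot: [-1.154, -1.65, -0.804]
wrist_force: [0.4, -0.1, -0.8]
width: 0.392
grip_force: 60.3
```

move_arm(series=[2,-0.2,0,0.1,0,0,0,2,0,0,0,0,0,0])

```text
time: 16.7
tool_pos: [0.4205, 0.2503, 0.0343]
tcp_rot: [-1.154, -1.648, -0.805]
wrist_force: [1.4, -2.0, 1.7]
width: 0.397
grip_force: 60.6
```

move_arm(series=[5.6,0,0,0,0,0,0,5.6,0,0,0,0,0,0,5.6,0,0,0,0,0,0,5.6,0,0,-3,0,0,0,5.6,0,0,-5,0,0,0])

```text
time: 17.32
tool_pos: [0.4441, 0.18, 0.0611]
tcp_rot: [-1.153, -1.647, -0.8]
wrist_force: [0.9, -0.1, -0.7]
width: 0.654
grip_force: 0.0
```

Run:
```python
from h import *
st(); T=read_camera('top'); u,v=proj('top',(.42,.25,.066)).astype(int); standing(T,'red',u,v,15,70)
save('c7',cv2.resize(T[v-40:v+60,u-50:u+100],(600,400),interpolation=cv2.INTER_CUBIC))
az=110
p=read_state()['tool_pos']; q=(.45,.2,.17)
plan([(q,tilt(az,0,20),8.5)])
```

```text
17.32 [-0.256  0.604  2.027  0.88   1.532 -1.154] [0.4441 0.18   0.0611] [[-0.116, 0.939, -0.324], [0.325, 0.344, 0.881], [0.938, -0.004, -0.345]] w 0.654 0.0 [ 0.9 -0.1 -0.7]
red cap [0.4207 0.2494 0.066 ] az 111.1 len 0.0091 area 231.625 22.28125
->  [0.45 0.2  0.17]
8.5,1.55,0.13,-0.23,0.0,-9.9,0.0
8.5,1.48,0.13,-0.49,0.0,-9.9,0.0
8.5,1.38,0.13,-0.74,0.0,-9.9,0.0
8.5,1.23,0.13,-0.96,0.0,-9.9,0.0
8.5,1.05,0.13,-1.16,0.0,-9.9,0.0
8.5,0.83,0.13,-1.32,0.0,-9.9,0.0
8.5,0.59,0.13,-1.45,0.0,-9.9,0.0
```

View pics/c7.png

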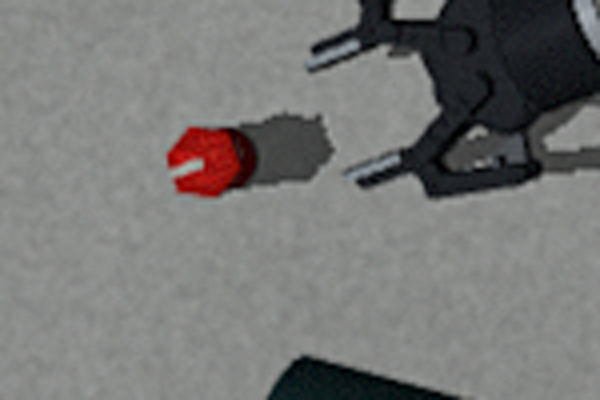

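The crop shows red standing at about (.421,.249), mark at 111°. I'll go vertical and grasp it from the top.

move_arm(series=[8.5,2.5,0.1,-0.4,0,0,0,8.5,1.5,0.1,-0.5,0,-9.9,0,8.5,1.4,0.1,-0.7,0,-9.9,0,8.5,1.2,0.1,-1,0,-9.9,0,8.5,1,0.1,-1.2,0,-9.9,0])

```text
time: 18.0
tool_pos: [0.4486, 0.1872, 0.1499]
tcp_rot: [-1.542, -2.2, -0.411]
wrist_force: [-0.5, 0.3, -0.6]
width: 0.997
grip_force: 0.0
```

move_arm(series=[8.5,0.8,0.1,-1.3,0,-9.9,0,8.5,0.6,0.1,-1.4,0,-9.9,0,8.5,0,0,0,0,-9.9,0,8.5,0,0,0,0,0,0,8.5,0,0,0,0,0,0])

```text
time: 18.62
tool_pos: [0.4488, 0.1894, 0.1785]
tcp_rot: [-1.796, -2.567, -0.004]
wrist_force: [0.4, -0.3, -0.2]
width: 0.992
grip_force: 0.0
```

Run:
```python
from h import *
st(); G=(.4207,.2494)
plan([((*G,.13),down(50),8.5),((*G,.045),down(50),8.5)])
```

```text
18.62 [ 0.342 -0.045  2.061  0.01   1.129 -0.012] [0.4488 0.1894 0.1785] [[-0.343, 0.939, -0.006], [0.939, 0.343, 0.007], [0.009, -0.003, -1.0]] w 0.992 0.0 [ 0.4 -0.3 -0.2]
->  [0.421 0.249 0.13 ]
8.5,2.19,-0.19,1.64,0.0,-0.2,-10.0
8.5,2.19,0.19,1.63,0.0,-0.2,-10.0
8.5,2.13,0.57,1.62,0.0,-0.2,-10.0
->  [0.421 0.249 0.045]
8.5,0.0,0.0,4.25,0.0,0.0,0.0
8.5,0.0,0.0,4.25,0.0,0.0,0.0
```

move_arm(series=[8.5,2.2,-0.2,1.6,0,-0.2,-10,8.5,2.2,0.2,1.6,0,-0.2,-10,8.5,2.1,0.6,1.6,0,-0.2,-10,8.5,0,0,4.3,0,0,0,8.5,0,0,4.2,0,0,0])

```text
time: 19.25
tool_pos: [0.4227, 0.2478, 0.0448]
tcp_rot: [1.078, 2.949, -0.001]
wrist_force: [-0.3, 1.1, -0.1]
width: 0.994
grip_force: 0.0
```

move_arm(series=[8.5,0,0,0,0,0,0,2,0,0,0,0,0,0,2,0,0,0,0,0,0,2,0,0,0,0,0,0,2,0,0,0,0,0,0], grip_force=40)

```text
time: 19.88
tool_pos: [0.4237, 0.2499, 0.0484]
tcp_rot: [1.072, 2.947, 0.002]
wrist_force: [-0.2, -2.0, 6.6]
width: 0.417
grip_force: 39.9
```

Run:
```python
from h import *
st(); c=read_state()['tool_pos']; p=(.645,.171)
plan([((*c[:2],.14),down(50),2),((*p,.14),down(-61.5),2)])
```

```text
19.88 [ 0.485  0.123  2.162 -0.005  0.852 -0.385] [0.4237 0.2499 0.0484] [[-0.766, 0.642, 0.006], [0.642, 0.766, -0.001], [-0.005, 0.003, -1.0]] w 0.417 39.9 [-0.2 -2.   6.6]
->  [0.424 0.25  0.14 ]
2,-0.02,0.01,-4.58,0.1,0.1,0.0
2,-0.01,0.01,-4.58,0.1,0.1,0.0
->  [0.645 0.171 0.14 ]
2,-2.0,0.74,0.0,0.0,0.0,10.1
2,-1.84,1.08,0.0,0.0,0.0,10.1
2,-1.62,1.39,0.0,0.0,0.0,10.1
2,-1.35,1.65,0.0,0.0,0.0,10.1
2,-1.04,1.87,0.0,0.0,0.0,10.1
2,-0.69,2.02,0.0,0.0,0.0,10.1
2,-0.33,2.11,0.0,0.0,0.0,10.1
2,0.05,2.13,0.0,0.0,0.0,10.1
2,0.42,2.09,0.0,0.0,0.0,10.1
2,0.79,1.99,0.0,0.0,0.0,10.1
2,1.12,1.82,0.0,0.0,0.0,10.1
```

move_arm(series=[2,0,0,-4.6,0,0,0,2,0,0,-4.6,0,0,0,2,-2,0.7,0,0,0,10.1,2,-1.8,1.1,0,0,0,10.1,2,-1.6,1.4,0,0,0,10.1])

```text
time: 20.5
tool_pos: [0.4825, 0.2284, 0.1394]
tcp_rot: [1.813, 2.561, 0.001]
wrist_force: [0.6, -0.2, -0.1]
width: 0.413
grip_force: 40.7
```

move_arm(series=[2,-1.4,1.6,0,0,0,10.1,2,-1,1.9,0,0,0,10.1,2,-0.7,2,0,0,0,10.1,2,-0.3,2.1,0,0,0,10.1,2,0,2.1,0,0,0,10.1])

```text
time: 21.12
tool_pos: [0.5823, 0.1925, 0.1393]
tcp_rot: [2.733, 1.543, 0.003]
wrist_force: [1.0, -0.5, -1.0]
width: 0.415
grip_force: 40.7
```

move_arm(series=[2,0.4,2.1,0,0,0,10.1,2,0.8,2,0,0,0,10.1,2,1.1,1.8,0,0,0,10.1,2,0,0,0,0,0,0,2,0,0,0,0,0,0])

```text
time: 21.75
tool_pos: [0.6413, 0.1713, 0.1391]
tcp_rot: [3.039, 0.788, 0.002]
wrist_force: [0.4, -0.4, -2.1]
width: 0.411
grip_force: 40.6
```

Run:
```python
from h import *
st(); p=(.645,.171)
plan([((*p,.09),down(-61.5),2),((*p,.0488),down(-61.5),2)])
```

```text
21.75 [ 0.225  0.317  1.727 -0.003  1.096  1.29 ] [0.6413 0.1713 0.1391] [[0.874, 0.486, 0.002], [0.486, -0.874, -0.002], [0.0, 0.003, -1.0]] w 0.411 40.6 [ 0.4 -0.4 -2.1]
->  [0.645 0.171 0.09 ]
2,0.31,0.19,4.91,0.2,0.0,0.6
->  [0.645 0.171 0.049]
2,0.0,0.0,4.12,0.0,0.0,0.0
```

move_arm(series=[2,0.3,0.2,4.9,0.1,0,0.6,2,0,0,4,0,0,0,2,0,0,0,0,0,0,2,0,0,0,0,0,0])

```text
time: 22.25
tool_pos: [0.6452, 0.171, 0.0504]
tcp_rot: [3.044, 0.771, 0.002]
wrist_force: [-0.6, 0.3, -1.3]
width: 0.409
grip_force: 42.2
```

```bash
cat > fk.py <<'E'
from h import *
from scipy.optimize import least_squares
D=[([1.285,.265,1.605,0,1.274,-.037],[.166,.6536,.2381]),([.561,.303,1.784,-.001,1.058,-.835],[.5321,.363,.1202]),([-.145,.284,1.769,-.004,1.089,.923],[.6409,-.0694,.1396]),([-.498,.096,2.199,-.004,.844,1.268],[.4274,-.2053,.0458]),([.647,.077,2.336,-.531,.673,.059],[.4134,.2092,.0192]),([.045,.64,1.688,.609,1.892,-1.109],[.4467,.2299,.1537]),([-.141,.548,2.104,.982,1.471,-1.143],[.4213,.2494,.0702]),([-.256,.604,2.027,.88,1.532,-1.154],[.4441,.18,.0611])]
E_=lambda a,t:R.from_euler(a,t).as_matrix()
def fk(q,x):
    r0,h,L1,L2,e,d,L=x; A=E_('z',q[0]); B=A@E_('y',q[1]); C=B@E_('y',q[2]); F=C@E_('z',q[3])@E_('y',q[4])
    p=A@[r0,d,h]+B@[0,0,L1]+C@[e,0,L2]+F@[0,0,L]; return p,F@E_('z',q[5])@E_('z',np.pi/2)
X=least_squares(lambda x:np.ravel([fk(q,x)[0]-p for q,p in D]),[.05,.3,.35,.3,0,.02,.25]).x
def ik(p,Rt,q0):
    f=lambda q:np.r_[(fk(q,X)[0]-p)*5,(R.from_matrix(fk(q,X)[1]).inv()*R.from_matrix(Rt)).as_rotvec()]
    s=least_squares(f,q0); return s.x.round(2),round(s.cost,5)
E
python3 - <<'E'
from fk import *
st(); print(X.round(3),np.abs([fk(q,X)[0]-p for q,p in D]).max()); s=read_state(); print(fk(s['q'],X)[1].round(2).tolist())
q=np.array([-.1,.1,2.2,0,.8,0])
for az,f in [(-79.3,-30),(-79.3,0),(-79.3,60),(-125,60),(-150,60),(-180,60),(-180,65)]: print(az,f,ik((.44,-.05,.04),tilt(az,f,az+90),q))
q=np.array([-.5,.3,1.9,0,.8,0])
for sg in(90,-90):
  for az,f in [(-7,-30),(-7,-20),(-7,0),(60,60),(90,60),(120,60)]: print('y',sg,az,f,ik((.5,-.35,.04),tilt(az,f,az+sg),q))
E
```

```text
22.25 [ 2.220e-01  4.150e-01  1.775e+00 -1.000e-03  9.500e-01  1.298e+00] [0.6452 0.171  0.0504] [[0.88, 0.476, 0.001], [0.476, -0.88, -0.001], [0.001, 0.001, -1.0]] w 0.409 42.2 [-0.6  0.3 -1.3]
[-0.     0.252  0.512  0.566  0.001  0.025  0.34 ] 0.00041401625855630453
[[0.88, 0.48, 0.0], [0.48, -0.88, -0.0], [0.0, 0.0, -1.0]]
-79.3 -30 (array([-0.48,  0.26,  2.13,  0.45,  1.14, -0.93]), np.float64(0.0))
-79.3 0 (array([-0.17,  0.05,  2.26,  0.  ,  0.83, -0.36]), np.float64(0.0))
-79.3 60 (array([ 0.5 ,  0.42,  2.27, -1.06,  1.23,  1.11]), np.float64(0.0))
-125 60 (array([ 0.26,  0.63,  1.87, -0.59,  1.57,  1.18]), np.float64(0.0))
-150 60 (array([ 0.1 ,  0.71,  1.72, -0.36,  1.71,  1.3 ]), np.float64(0.0))
-180 60 (array([-0.1 ,  0.75,  1.64, -0.09,  1.79,  1.5 ]), np.float64(0.0))
-180 65 (array([-0.1 ,  0.81,  1.6 , -0.09,  1.87,  1.5 ]), np.float64(0.0))
y 90 -7 -30 (array([-0.54,  0.64,  1.55, -0.21,  1.44, -1.91]), np.float64(0.0))
y 90 -7 -20 (array([-0.57,  0.53,  1.67, -0.16,  1.26, -1.95]), np.float64(0.0))
y 90 -7 0 (array([-0.65,  0.34,  1.91, -0.  ,  0.89, -2.1 ]), np.float64(0.0))
y 90 60 60 (array([-1.08,  0.71,  1.73, -2.31, -1.49, -0.98]), np.float64(0.0))
y 90 90 60 (array([-0.94,  0.87,  1.42,  0.55,  1.77,  2.04]), np.float64(0.0))
y 90 120 60 (array([-0.78,  0.98,  1.21,  0.25,  1.97,  1.81]), np.float64(0.0))
y -90 -7 -30 (array([-0.54,  0.64,  1.55, -0.21,  1.44,  1.23]), np.float64(0.0))
y -90 -7 -20 (array([-0.57,  0.53,  1.67, -0.16,  1.26,  1.2 ]), np.float64(0.0))
y -90 -7 0 (array([-0.65,  0.34,  1.91, -0.  ,  0.89,  1.04]), np.float64(0.0))
y -90 60 60 (array([-1.08,  0.71,  1.73,  0.83,  1.49, -0.98]), np.float64(0.0))
y -90 90 60 (array([-0.94,  0.87,  1.42,  0.55,  1.77, -1.1 ]), np.float64(0.0))
y -90 120 60 (array([-0.78,  0.98,  1.21,  0.25,  1.97, -1.33]), np.float64(0.0))
```

move_arm(series=[2,0,0,0.1,0,0,0,5.4,0,0,0,0,0,0,5.4,0,0,0,0,0,0,5.4,0,0,-5,0,0,0,5.4,0,0,-5,0,0,0])

```text
time: 22.88
tool_pos: [0.6451, 0.1704, 0.1496]
tcp_rot: [3.045, 0.768, -0.001]
wrist_force: [0.7, 0.6, 0.5]
width: 0.631
grip_force: 0.0
```

move_arm(series=[8.5,0,0,0,0,0,0])

```text
time: 23.0
tool_pos: [0.65, 0.1716, 0.1561]
tcp_rot: [3.045, 0.768, 0.021]
wrist_force: [-0.3, 0.1, 0.5]
width: 0.827
grip_force: 0.0
```

Run:
```python
from h import *
st(); T=read_camera('top')
B,n=find(T,'pur',(330,270,400,330)); find(T,'yel',(490,215,550,270))
az=np.degrees(np.arctan2(n[1],n[0])); G=B+n*.008; print(G,az)
Rm=tilt(az,-30,az+90)
plan([((G[0],G[1],.13),Rm,8.5),((G[0],G[1],.018),Rm,8.5)])
```

```text
23.0 [ 2.220e-01  3.100e-01  1.703e+00 -1.000e-03  1.115e+00  1.299e+00] [0.65   0.1716 0.1561] [[0.88, 0.474, 0.013], [0.474, -0.88, 0.002], [0.013, 0.005, -1.0]] w 0.827 0.0 [-0.3  0.1  0.5]
pur 208 [361.1 302.4]
pur 63 [375.8 299.5]
pur pt28mm [ 0.4321 -0.0388  0.018 ] pt60 [ 0.4384 -0.0715  0.018 ] az -79.1 0.0333
yel 263 [519.7 244.2]
yel 96 [521.7 229.6]
yel pt28mm [ 0.5613 -0.3929  0.018 ] pt60 [ 0.5939 -0.3984  0.018 ] az -9.6 0.0331
[ 0.43362911 -0.04663587  0.018     ] -79.12699863168646
->  [ 0.434 -0.047  0.13 ]
8.5,-3.65,1.12,0.26,2.4,3.2,-8.8
8.5,-3.79,0.56,0.02,2.4,3.2,-8.8
8.5,-3.82,-0.04,-0.2,2.4,3.2,-8.8
8.5,-3.76,-0.64,-0.4,2.4,3.2,-8.8
8.5,-3.59,-1.22,-0.57,2.4,3.2,-8.8
8.5,-3.32,-1.78,-0.7,2.4,3.2,-8.8
8.5,-2.96,-2.3,-0.79,2.4,3.2,-8.8
8.5,-2.52,-2.76,-0.83,2.4,3.2,-8.8
->  [ 0.434 -0.047  0.018]
8.5,-2.8,0.0,4.85,0.0,0.0,0.0
8.5,-2.8,0.0,4.85,0.0,0.0,0.0
```

move_arm(series=[8.5,-3.6,1.1,0.2,2.4,3.2,-8.8,8.5,-3.8,0.6,0,2.4,3.2,-8.8,8.5,-3.8,0,-0.2,2.4,3.2,-8.8,8.5,-3.8,-0.6,-0.4,2.4,3.2,-8.8,8.5,-3.6,-1.2,-0.6,2.4,3.2,-8.8])

```text
time: 23.68
tool_pos: [0.5135, 0.0377, 0.136]
tcp_rot: [-2.324, -1.679, -0.3]
wrist_force: [0.9, -1.3, 0.0]
width: 0.994
grip_force: 0.0
```

move_arm(series=[8.5,-3.3,-1.8,-0.7,2.4,3.2,-8.8,8.5,-3,-2.3,-0.8,2.4,3.2,-8.8,8.5,-2.5,-2.8,-0.8,2.4,3.2,-8.8,8.5,0,0,0,0,0,0,8.5,0,0,0,0,0,0])

```text
time: 24.3
tool_pos: [0.4324, -0.0409, 0.13]
tcp_rot: [-1.759, -2.056, -0.446]
wrist_force: [-0.0, 0.2, 0.1]
width: 0.996
grip_force: 0.0
```

Run:
```python
from h import *
st(); G=(.4336,-.0466); az=-79.1; Rm=tilt(az,-30,az+90)
plan([((G[0],G[1],.018),Rm,8.5)])
```

```text
24.3 [-0.466  0.098  2.105  0.419  1.294 -0.811] [ 0.4324 -0.0409  0.13  ] [[-0.131, 0.987, -0.091], [0.861, 0.159, 0.484], [0.492, -0.015, -0.871]] w 0.996 0.0 [-0.   0.2  0.1]
->  [ 0.434 -0.047  0.018]
8.5,-3.01,0.1,4.73,0.1,0.3,-1.0
8.5,-3.03,0.05,4.72,0.1,0.3,-1.0
```

move_arm(series=[8.5,-3,0.1,4.7,0.1,0.3,-1,8.5,-3,0,4.6,0.1,0.3,-1,8.5,0,0,0,0,0,0,2,0,0,0,0,0,0,2,0,0,0,0,0,0])

```text
time: 24.92
tool_pos: [0.4358, -0.048, 0.0226]
tcp_rot: [-1.717, -2.09, -0.464]
wrist_force: [0.1, -0.2, -0.4]
width: 0.598
grip_force: 0.0
```

move_arm(series=[2,0,0,0,0,0,0,2,0,0,0,0,0,0,2,0,0,0,0,0,0], grip_force=60)

```text
time: 25.3
tool_pos: [0.4356, -0.0483, 0.0227]
tcp_rot: [-1.717, -2.089, -0.464]
wrist_force: [-0.2, -0.9, 6.3]
width: 0.401
grip_force: 59.2
```

Run:
```python
from h import *
st(); s=read_state();c=s['tool_pos']; M=R.from_rotvec(s['tcp_rot']).as_matrix()
plan([((.425,-.05,.16),M,2),((.42,-.08,.16),tilt(-125,60,-35),2)])
```

```text
25.3 [-0.48   0.279  2.143  0.455  1.105 -0.961] [ 0.4356 -0.0483  0.0227] [[-0.169, 0.981, -0.091], [0.85, 0.192, 0.49], [0.499, 0.005, -0.867]] w 0.401 59.2 [-0.2 -0.9  6.3]
->  [ 0.425 -0.05   0.16 ]
2,2.29,-0.34,-3.96,0.0,0.0,0.0
2,2.29,-0.34,-3.96,0.0,0.0,0.0
2,2.29,-0.34,-3.96,0.0,0.0,0.0
->  [ 0.42 -0.08  0.16]
2,-0.25,-0.11,-0.14,1.4,-8.5,4.9
2,-0.27,-0.09,-0.1,1.4,-8.5,4.9
2,-0.29,-0.06,-0.06,1.4,-8.5,4.9
2,-0.3,-0.04,-0.01,1.4,-8.5,4.9
2,-0.3,-0.01,0.03,1.4,-8.5,4.9
2,-0.29,0.01,0.08,1.4,-8.5,4.9
2,-0.28,0.04,0.12,1.4,-8.5,4.9
2,-0.25,0.07,0.16,1.4,-8.5,4.9
2,-0.22,0.09,0.19,1.4,-8.5,4.9
2,-0.18,0.11,0.22,1.4,-8.5,4.9
```

move_arm(series=[2,2.3,-0.3,-4,0,0,0,2,2.3,-0.3,-4,0,0,0,2,2.3,-0.3,-4,0,0,0,2,-0.2,-0.1,-0.1,1.4,-8.5,4.9,2,-0.3,-0.1,-0.1,1.4,-8.5,4.9])

```text
time: 25.92
tool_pos: [0.4245, -0.0564, 0.1608]
tcp_rot: [-2.024, -2.099, -0.106]
wrist_force: [-0.3, 0.6, -2.1]
width: 0.398
grip_force: 59.8
```

move_arm(series=[2,-0.3,-0.1,-0.1,1.4,-8.5,4.9,2,-0.3,0,0,1.4,-8.5,4.9,2,-0.3,0,0,1.4,-8.5,4.9,2,-0.3,0,0.1,1.4,-8.5,4.9,2,-0.3,0,0.1,1.4,-8.5,4.9])

```text
time: 26.55
tool_pos: [0.4216, -0.07, 0.161]
tcp_rot: [2.296, 1.619, -0.824]
wrist_force: [0.3, 0.1, -1.1]
width: 0.395
grip_force: 59.9
```

move_arm(series=[2,-0.2,0.1,0.2,1.4,-8.5,4.9,2,-0.2,0.1,0.2,1.4,-8.5,4.9,2,-0.2,0.1,0.2,1.4,-8.5,4.9,2,0,0,0,0,0,0,2,0,0,0,0,0,0])

```text
time: 27.18
tool_pos: [0.42, -0.0792, 0.1592]
tcp_rot: [2.108, 1.106, -1.232]
wrist_force: [-0.3, -0.5, -1.6]
width: 0.395
grip_force: 60.0
```

Run:
```python
from h import *
st()
Rt=tilt(-125,60,-35); plan([((.42,-.08,.07),Rt,2),((.42,-.08,.041),Rt,2)])
```

```text
27.18 [ 0.227  0.411  1.926 -0.622  1.695  1.056] [ 0.42   -0.0792  0.1592] [[0.277, 0.82, -0.501], [0.41, -0.573, -0.71], [-0.869, -0.009, -0.495]] w 0.395 60.0 [-0.3 -0.5 -1.6]
->  [ 0.42 -0.08  0.07]
2,3.86,0.07,2.24,-0.1,0.2,0.2
2,3.85,0.04,2.25,-0.1,0.2,0.2
->  [ 0.42  -0.08   0.041]
2,2.51,0.0,1.45,0.0,0.0,0.0
```

move_arm(series=[2,3.9,0.1,2.2,0,0.2,0.2,2,3.9,0,2.2,0,0.2,0.2,2,2.5,0,1.4,0,0,0,2,0,0,0,0,0,0])

```text
time: 27.68
tool_pos: [0.4196, -0.0793, 0.0408]
tcp_rot: [2.115, 1.099, -1.225]
wrist_force: [-0.5, 0.6, -1.1]
width: 0.394
grip_force: 62.5
```

move_arm(series=[2,0.2,0,0.1,0,0,0,2,0,0,0,0,0,0])

```text
time: 27.92
tool_pos: [0.4214, -0.0787, 0.0395]
tcp_rot: [2.116, 1.098, -1.221]
wrist_force: [-0.7, -0.6, -1.7]
width: 0.394
grip_force: 62.5
```

move_arm(series=[2,0.1,0,0.1,0,0,0,2,0,0,0,0,0,0])

```text
time: 28.18
tool_pos: [0.4209, -0.0792, 0.0378]
tcp_rot: [2.113, 1.098, -1.224]
wrist_force: [1.8, 0.3, 3.5]
width: 0.388
grip_force: 62.8
```

Contact. I'll release and back out along the tool.

move_arm(series=[5.6,0,0,0,0,0,0,5.6,0,0,0,0,0,0,5.6,0,0,0,0,0,0,5.6,0,0,-3,0,0,0,5.6,0,0,-5,0,0,0])

```text
time: 28.8
tool_pos: [0.4586, -0.0229, 0.0762]
tcp_rot: [2.112, 1.098, -1.232]
wrist_force: [0.7, -0.6, -1.0]
width: 0.657
grip_force: 0.0
```

Run:
```python
from h import *
st(); T=read_camera('top'); u,v=proj('top',(.418,-.083,.066)).astype(int); 
for vt in(40,50,60): standing(T,'pur',u,v,15,vt)
save('c8',cv2.resize(T[v-50:v+50,u-75:u+75],(600,400),interpolation=cv2.INTER_CUBIC))
plan([((.45,-.04,.15),down(-35),8.5)])
```

```text
28.8 [ 0.295  0.611  1.811 -0.561  1.652  1.148] [ 0.4586 -0.0229  0.0762] [[0.282, 0.816, -0.504], [0.407, -0.577, -0.708], [-0.869, -0.006, -0.495]] w 0.657 0.0 [ 0.7 -0.6 -1. ]
pur cap [ 0.4182 -0.0849  0.066 ] az nan len nan area 219.0625 0.0
pur cap [ 0.4182 -0.0848  0.066 ] az nan len nan area 218.1875 0.0
pur cap [ 0.4155 -0.0798  0.066 ] az nan len nan area 135.125 0.0
->  [ 0.45 -0.04  0.15]
8.5,-1.24,0.01,-0.21,0.0,10.0,0.0
8.5,-1.18,0.01,-0.42,0.0,10.0,0.0
8.5,-1.09,0.01,-0.62,0.0,10.0,0.0
8.5,-0.96,0.0,-0.8,0.0,10.0,0.0
8.5,-0.81,0.0,-0.96,0.0,10.0,0.0
8.5,-0.63,0.0,-1.08,0.0,10.0,0.0h.py:39: RuntimeWarning: Mean of empty slice.
  f=lambda mm:(np.argwhere(mm)[:,::-1].mean(0)+.5)/up+[u-r-.5,v-r-.5]
  ret = um.true_divide(
```

View pics/c8.png

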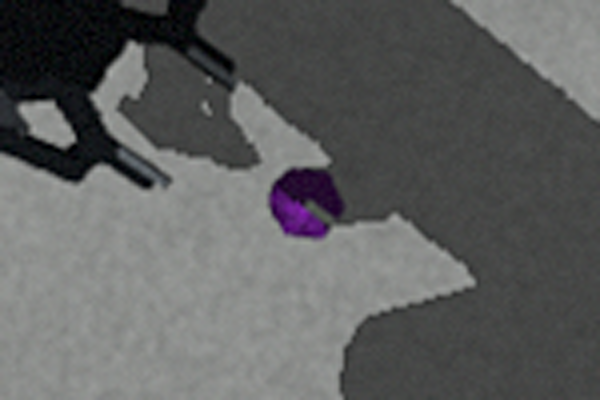

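The crop shows purple standing (crop 306,203) with its line towards lower right, about -122°, as expected. Next is the top grasp.

move_arm(series=[8.5,-2.5,0,-1.5,0,0,0,8.5,-1.2,0,-0.4,0,10,0,8.5,-1.1,0,-0.6,0,10,0,8.5,-1,0,-0.8,0,10,0,8.5,-0.8,0,-1,0,10,0])

```text
time: 29.48
tool_pos: [0.4557, -0.0296, 0.1566]
tcp_rot: [2.617, 1.359, -0.457]
wrist_force: [-0.2, -0.5, 0.2]
width: 0.99
grip_force: 0.0
```

move_arm(series=[8.5,-0.6,0,-1,0,10,0,8.5,0,0,0,0,10,0,8.5,0,0,0,0,0,0,8.5,0,0,0,0,0,0])

```text
time: 29.98
tool_pos: [0.4536, -0.0318, 0.1668]
tcp_rot: [-2.788, -1.445, 0.009]
wrist_force: [0.3, 0.4, -1.0]
width: 0.996
grip_force: 0.0
```

Run:
```python
from h import *
st(); G=(.4182,-.0848)
plan([((*G,.13),down(-64),8.5),((*G,.045),down(-64),8.5)])
```

```text
29.98 [-1.230e-01 -9.700e-02  2.132e+00 -2.000e-03  1.112e+00  4.920e-01] [ 0.4536 -0.0318  0.1668] [[0.577, 0.817, -0.005], [0.817, -0.577, -0.001], [-0.004, -0.004, -1.0]] w 0.996 0.0 [ 0.3  0.4 -1. ]
->  [ 0.418 -0.085  0.13 ]
8.5,-2.12,0.06,1.24,-0.1,0.1,9.6
8.5,-2.08,0.41,1.23,-0.1,0.1,9.6
8.5,-1.99,0.75,1.23,-0.1,0.1,9.6
->  [ 0.418 -0.085  0.045]
8.5,0.0,0.0,4.25,0.0,0.0,0.0
8.5,0.0,0.0,4.25,0.0,0.0,0.0
```

move_arm(series=[8.5,-2.1,0.1,1.2,0,0,9.6,8.5,-2.1,0.4,1.2,0,0,9.6,8.5,-2,0.7,1.2,0,0,9.6,8.5,0,0,4.3,0,0,0,8.5,0,0,4.2,0,0,0])

```text
time: 30.6
tool_pos: [0.419, -0.0837, 0.0449]
tcp_rot: [-3.06, -0.711, 0.007]
wrist_force: [0.6, -0.8, -0.1]
width: 0.998
grip_force: 0.0
```

move_arm(series=[8.5,0,0,0,0,0,0,2,0,0,0,0,0,0,2,0,0,0,0,0,0,2,0,0,0,0,0,0,2,0,0,0,0,0,0], grip_force=40)

```text
time: 31.22
tool_pos: [0.4197, -0.0847, 0.048]
tcp_rot: [3.061, 0.707, -0.001]
wrist_force: [-0.8, 1.9, 6.3]
width: 0.417
grip_force: 39.4
```

Run:
```python
from h import *
st(); c=read_state()['tool_pos']; p=(.638,-.1485)
plan([((*c[:2],.14),down(-65),2),((*p,.14),down(58.5),2)])
```

```text
31.23 [-2.570e-01  8.000e-03  2.286e+00 -1.000e-03  8.470e-01  8.610e-01] [ 0.4197 -0.0847  0.048 ] [[0.899, 0.438, -0.0], [0.438, -0.899, -0.0], [-0.001, 0.0, -1.0]] w 0.417 39.4 [-0.8  1.9  6.3]
->  [ 0.42  -0.085  0.14 ]
2,0.0,0.0,-4.6,0.0,0.0,0.5
2,0.0,0.0,-4.6,0.0,0.0,0.5
->  [ 0.638 -0.148  0.14 ]
2,1.42,1.25,0.0,0.0,0.0,-10.3
2,1.18,1.49,0.0,0.0,0.0,-10.3
2,0.89,1.67,0.0,0.0,0.0,-10.3
2,0.58,1.8,0.0,0.0,0.0,-10.3
2,0.25,1.88,0.0,0.0,0.0,-10.3
2,-0.09,1.89,0.0,0.0,0.0,-10.3
2,-0.43,1.85,0.0,0.0,0.0,-10.3
2,-0.75,1.74,0.0,0.0,0.0,-10.3
2,-1.05,1.58,0.0,0.0,0.0,-10.3
2,-1.31,1.36,0.0,0.0,0.0,-10.3
2,-1.54,1.11,0.0,0.0,0.0,-10.3
2,-1.71,0.82,0.0,0.0,0.0,-10.3
```

move_arm(series=[2,0,0,-4.6,0,0,0,2,0,0,-4.6,0,0,0,2,1.4,1.3,0,0,0,-10.3,2,1.2,1.5,0,0,0,-10.3,2,0.9,1.7,0,0,0,-10.3])

```text
time: 31.85
tool_pos: [0.4745, -0.1004, 0.1388]
tcp_rot: [-2.757, -1.505, 0.004]
wrist_force: [0.5, 0.6, -1.5]
width: 0.416
grip_force: 40.3
```

move_arm(series=[2,0.6,1.8,0,0,0,-10.3,2,0.2,1.9,0,0,0,-10.3,2,-0.1,1.9,0,0,0,-10.3,2,-0.4,1.9,0,0,0,-10.3,2,-0.7,1.7,0,0,0,-10.3])

```text
time: 32.48
tool_pos: [0.566, -0.1251, 0.1381]
tcp_rot: [-1.828, -2.552, 0.003]
wrist_force: [0.2, 0.7, -1.2]
width: 0.415
grip_force: 40.3
```

move_arm(series=[2,-1,1.6,0,0,0,-10.3,2,-1.3,1.4,0,0,0,-10.3,2,-1.5,1.1,0,0,0,-10.3,2,-1.7,0.8,0,0,0,-10.3,2,0,0,0,0,0,0])

```text
time: 33.1
tool_pos: [0.6394, -0.1441, 0.1378]
tcp_rot: [-0.825, -3.029, 0.002]
wrist_force: [0.9, 0.2, -0.5]
width: 0.413
grip_force: 40.2
```

move_arm(series=[2,0,0,0,0,0,0])

```text
time: 33.22
tool_pos: [0.6377, -0.1435, 0.1373]
tcp_rot: [-0.826, -3.026, 0.002]
wrist_force: [0.2, -0.0, -1.5]
width: 0.419
grip_force: 40.2
```

Run:
```python
from h import *
st(); p=(.638,-.1485)
plan([((*p,.09),down(58.5),2),((*p,.0488),down(58.5),2)])
```

```text
33.23 [-2.590e-01  3.040e-01  1.748e+00 -1.000e-03  1.094e+00 -1.296e+00] [ 0.6377 -0.1435  0.1373] [[-0.861, 0.508, -0.005], [0.508, 0.861, 0.0], [0.004, -0.002, -1.0]] w 0.419 40.2 [ 0.2 -0.  -1.5]
->  [ 0.638 -0.148  0.09 ]
2,-0.3,-0.4,4.73,-0.1,-0.2,1.0
->  [ 0.638 -0.148  0.049]
2,0.0,0.0,4.12,0.0,0.0,0.0
```

move_arm(series=[2,-0.3,-0.4,4.7,0,-0.2,1,2,0,0,4,0,0,0,2,0,0,0,0,0,0,2,0,0,0,0,0,0])

```text
time: 33.72
tool_pos: [0.6384, -0.1485, 0.0509]
tcp_rot: [-0.851, -3.024, 0.003]
wrist_force: [0.6, 0.0, -1.2]
width: 0.412
grip_force: 40.4
```

move_arm(series=[2,0,0,0.1,0,0,0,5.4,0,0,0,0,0,0,5.4,0,0,0,0,0,0,5.4,0,0,-5,0,0,0,5.4,0,0,-5,0,0,0])

```text
time: 34.35
tool_pos: [0.6383, -0.1483, 0.1498]
tcp_rot: [-0.849, -3.023, 0.003]
wrist_force: [1.2, 0.2, 0.6]
width: 0.626
grip_force: 0.0
```

move_arm(series=[8.5,0,0,0,0,0,0])

```text
time: 34.48
tool_pos: [0.6431, -0.1496, 0.1562]
tcp_rot: [0.847, 3.014, -0.003]
wrist_force: [0.3, -0.1, 0.9]
width: 0.824
grip_force: 0.0
```

Run:
```python
from fk import *
st(); T=read_camera('top'); save('t9',T)
B,n=find(T,'yel',(490,215,550,270))
az=np.degrees(np.arctan2(n[1],n[0])); G=B+n*.008; print(G,az)
Rm=tilt(az,-30,az-90)
print(ik((G[0],G[1],.13),Rm,[-.54,.6,1.6,-.2,1.4,1.2]),ik((G[0],G[1],.018),Rm,[-.54,.6,1.6,-.2,1.4,1.2]))
plan([((G[0],G[1],.13),Rm,8.5)])
```

```text
34.48 [-0.265  0.29   1.729 -0.002  1.111 -1.287] [ 0.6431 -0.1496  0.1562] [[-0.854, 0.521, 0.011], [0.521, 0.854, -0.005], [-0.011, 0.001, -1.0]] w 0.824 0.0 [ 0.3 -0.1  0.9]
yel 241 [520.3 244.2]
yel 85 [521.7 229.6]
yel pt28mm [ 0.5612 -0.3943  0.018 ] pt60 [ 0.5939 -0.3985  0.018 ] az -7.2 0.033
[ 0.56909069 -0.39531532  0.018     ] -7.202440685815818
(array([-0.54,  0.69,  1.28, -0.21,  1.65,  1.19]), np.float64(0.0)) (array([-0.54,  0.79,  1.33, -0.2 ,  1.51,  1.22]), np.float64(0.0))
->  [ 0.569 -0.395  0.13 ]
8.5,-0.42,-1.55,0.15,2.6,-0.5,9.4
8.5,-0.66,-1.45,0.22,2.6,-0.5,9.4
8.5,-0.89,-1.31,0.29,2.6,-0.5,9.4
8.5,-1.09,-1.13,0.35,2.6,-0.5,9.4
8.5,-1.25,-0.92,0.41,2.6,-0.5,9.4
8.5,-1.38,-0.69,0.46,2.6,-0.5,9.4
8.5,-1.47,-0.43,0.5,2.6,-0.5,9.4
8.5,-1.51,-0.16,0.52,2.6,-0.5,9.4
8.5,-1.51,0.11,0.54,2.6,-0.5,9.4
8.5,-1.47,0.38,0.54,2.6,-0.5,9.4
8.5,-1.38,0.64,0.53,2.6,-0.5,9.4
8.5,-1.25,0.88,0.51,2.6,-0.5,9.4
8.5,-1.08,1.1,0.48,2.6,-0.5,9.4
8.5,-0.88,1.28,0.43,2.6,-0.5,9.4
8.5,-0.65,1.42,0.38,2.6,-0.5,9.4
8.5,-0.41,1.53,0.32,2.6,-0.5,9.4
```

move_arm(series=[8.5,-0.4,-1.5,0.1,2.6,-0.5,9.4,8.5,-0.7,-1.5,0.2,2.6,-0.5,9.4,8.5,-0.9,-1.3,0.3,2.6,-0.5,9.4,8.5,-1.1,-1.1,0.3,2.6,-0.5,9.4,8.5,-1.3,-0.9,0.4,2.6,-0.5,9.4])

```text
time: 35.15
tool_pos: [0.616, -0.2257, 0.1413]
tcp_rot: [-1.969, -2.394, 0.355]
wrist_force: [0.2, 0.3, 0.3]
width: 0.992
grip_force: 0.0
```

move_arm(series=[8.5,-1.4,-0.7,0.5,2.6,-0.5,9.4,8.5,-1.5,-0.4,0.5,2.6,-0.5,9.4,8.5,-1.5,-0.2,0.5,2.6,-0.5,9.4,8.5,-1.5,0.1,0.5,2.6,-0.5,9.4,8.5,-1.5,0.4,0.5,2.6,-0.5,9.4])

```text
time: 35.78
tool_pos: [0.594, -0.3029, 0.1346]
tcp_rot: [-2.722, -1.353, 0.639]
wrist_force: [0.3, -0.9, 0.3]
width: 0.996
grip_force: 0.0
```

move_arm(series=[8.5,-1.4,0.6,0.5,2.6,-0.5,9.4,8.5,-1.3,0.9,0.5,2.6,-0.5,9.4,8.5,-1.1,1.1,0.5,2.6,-0.5,9.4,8.5,-0.9,1.3,0.4,2.6,-0.5,9.4,8.5,-0.7,1.4,0.4,2.6,-0.5,9.4])

```text
time: 36.4
tool_pos: [0.5707, -0.3806, 0.1279]
tcp_rot: [-2.99, -0.08, 0.808]
wrist_force: [1.1, 0.0, 0.6]
width: 0.996
grip_force: 0.0
```

move_arm(series=[8.5,-0.4,1.5,0.3,2.6,-0.5,9.4,8.5,0,0,0,0,0,0,8.5,0,0,0,0,0,0])

```text
time: 36.78
tool_pos: [0.567, -0.3951, 0.1277]
tcp_rot: [-2.981, 0.171, 0.822]
wrist_force: [0.0, -0.4, 0.4]
width: 0.993
grip_force: 0.0
```

Run:
```python
from h import *
st(); Rm=tilt(-7.2,-30,-97.2)
plan([((.5691,-.3953,.018),Rm,8.5)])
```

```text
36.77 [-0.545  0.701  1.275 -0.204  1.667  1.173] [ 0.567  -0.3951  0.1277] [[0.853, -0.118, -0.508], [-0.095, -0.993, 0.072], [-0.513, -0.013, -0.858]] w 0.993 0.0 [ 0.  -0.4  0.4]
->  [ 0.569 -0.395  0.018]
8.5,2.9,0.07,4.65,-0.2,0.4,0.4
8.5,2.87,0.04,4.67,-0.2,0.4,0.4
```

move_arm(series=[8.5,2.9,0.1,4.6,-0.2,0.4,0.4,8.5,2.9,0,4.6,-0.2,0.4,0.4,8.5,0,0,0,0,0,0,2,0,0,0,0,0,0,2,0,0,0,0,0,0])

```text
time: 37.4
tool_pos: [0.5726, -0.3975, 0.0237]
tcp_rot: [-3.003, 0.195, 0.797]
wrist_force: [-0.3, -0.3, 0.4]
width: 0.6
grip_force: 0.0
```

move_arm(series=[2,0,0,0,0,0,0,2,0,0,0,0,0,0,2,0,0,0,0,0,0], grip_force=60)

```text
time: 37.78
tool_pos: [0.5724, -0.3976, 0.0237]
tcp_rot: [-3.002, 0.196, 0.797]
wrist_force: [1.9, 0.4, 6.5]
width: 0.398
grip_force: 57.2
```

Run:
```python
from fk import *
st(); s=read_state();c=s['tool_pos']; M=R.from_rotvec(s['tcp_rot']).as_matrix()
for az in (80,95): 
  for z in(.16,.04): print(az,ik((.47,-.25,z),tilt(az,60,az-90),[-.94,.87,1.4,.55,1.7,-1.1]))
V=down(-97.2+60)
plan([((.55,-.35,.16),M,2),((.52,-.30,.16),tilt(45,10,-45),2),((.47,-.25,.16),tilt(90,60,0),2)])
```

```text
37.77 [-0.544  0.792  1.319 -0.205  1.512  1.22 ] [ 0.5724 -0.3976  0.0237] [[0.861, -0.129, -0.492], [-0.114, -0.992, 0.06], [-0.496, 0.004, -0.868]] w 0.398 57.2 [1.9 0.4 6.5]
80 (array([-0.95,  0.51,  1.76,  0.68,  1.71, -0.99]), np.float64(0.0))
80 (array([-0.95,  0.69,  1.77,  0.67,  1.57, -1.1 ]), np.float64(0.0))
95 (array([-0.86,  0.59,  1.63,  0.55,  1.83, -1.08]), np.float64(0.0))
95 (array([-0.86,  0.75,  1.64,  0.53,  1.69, -1.16]), np.float64(0.0))
->  [ 0.55 -0.35  0.16]
2,-3.08,-1.46,-3.48,0.0,0.0,0.0
2,-3.08,-1.46,-3.48,0.0,0.0,0.0
2,-3.08,-1.46,-3.48,0.0,0.0,0.0
->  [ 0.52 -0.3   0.16]
2,-0.45,-0.65,0.25,-1.3,5.3,-7.5
2,-0.38,-0.71,0.2,-1.3,5.3,-7.5
2,-0.3,-0.76,0.15,-1.3,5.3,-7.5
2,-0.21,-0.8,0.11,-1.3,5.3,-7.5
2,-0.11,-0.82,0.08,-1.3,5.3,-7.5
2,-0.01,-0.83,0.05,-1.3,5.3,-7.5
2,0.09,-0.83,0.04,-1.3,5.3,-7.5
->  [ 0.47 -0.25  0.16]
2,0.0,-1.01,0.0,3.8,6.8,-5.4
2,0.09,-1.0,0.07,3.8,6.8,-5.4
2,0.17,-0.98,0.15,3.8,6.8,-5.4
2,0.24,-0.95,0.24,3.8,6.8,-5.4
2,0.29,-0.91,0.34,3.8,6.8,-5.4
2,0.33,-0.85,0.43,3.8,6.8,-5.4
2,0.35,-0.79,0.53,3.8,6.8,-5.4
```

move_arm(series=[2,-3.1,-1.5,-3.5,0,0,0,2,-3.1,-1.5,-3.5,0,0,0,2,-3.1,-1.5,-3.5,0,0,0,2,-0.4,-0.7,0.2,-1.3,5.3,-7.5,2,-0.4,-0.7,0.2,-1.3,5.3,-7.5])

```text
time: 38.4
tool_pos: [0.5417, -0.3335, 0.1599]
tcp_rot: [-3.052, -0.218, 0.504]
wrist_force: [0.3, 0.7, -0.8]
width: 0.397
grip_force: 57.6
```

move_arm(series=[2,-0.3,-0.8,0.1,-1.3,5.3,-7.5,2,-0.2,-0.8,0.1,-1.3,5.3,-7.5,2,-0.1,-0.8,0.1,-1.3,5.3,-7.5,2,0,-0.8,0,-1.3,5.3,-7.5,2,0.1,-0.8,0,-1.3,5.3,-7.5])

```text
time: 39.02
tool_pos: [0.52, -0.2977, 0.1607]
tcp_rot: [-2.832, -1.177, -0.252]
wrist_force: [0.2, -0.6, -0.1]
width: 0.401
grip_force: 57.6
```

move_arm(series=[2,0,-1,0,3.8,6.8,-5.4,2,0.1,-1,0.1,3.8,6.8,-5.4,2,0.2,-1,0.2,3.8,6.8,-5.4,2,0.2,-0.9,0.2,3.8,6.8,-5.4,2,0.3,-0.9,0.3,3.8,6.8,-5.4])

```text
time: 39.65
tool_pos: [0.4847, -0.2634, 0.1605]
tcp_rot: [-1.957, -1.518, -0.772]
wrist_force: [0.5, 0.9, -1.3]
width: 0.401
grip_force: 57.8
```

move_arm(series=[2,0.3,-0.9,0.4,3.8,6.8,-5.4,2,0.3,-0.8,0.5,3.8,6.8,-5.4,2,0,0,0,0,0,0,2,0,0,0,0,0,0])

```text
time: 40.15
tool_pos: [0.4703, -0.2494, 0.1595]
tcp_rot: [-1.59, -1.576, -0.918]
wrist_force: [0.8, -0.1, -1.9]
width: 0.398
grip_force: 57.8
```

Run:
```python
from h import *
st(); Rt=tilt(90,60,0); plan([((.47,-.25,.08),Rt,2),((.47,-.25,.0425),Rt,2)])
```

```text
40.15 [-0.894  0.569  1.676  0.594  1.787 -1.04 ] [ 0.4703 -0.2494  0.1595] [[0.005, 1.0, 0.005], [0.498, -0.007, 0.867], [0.867, -0.002, -0.499]] w 0.398 57.8 [ 0.8 -0.1 -1.9]
->  [ 0.47 -0.25  0.08]
2,-3.46,-0.01,1.95,0.2,0.0,-0.1
2,-3.46,-0.01,1.96,0.2,0.0,-0.1
->  [ 0.47  -0.25   0.042]
2,-3.25,0.0,1.88,0.0,0.0,0.0
```

move_arm(series=[2,-3.5,0,2,0.2,0,0,2,-3.5,0,2,0.2,0,0,2,-3.1,0,1.8,0,0,0,2,0,0,0,0,0,0])

```text
time: 40.65
tool_pos: [0.4689, -0.2479, 0.0422]
tcp_rot: [-1.582, -1.575, -0.911]
wrist_force: [-0.8, 0.9, -0.6]
width: 0.385
grip_force: 64.8
```

move_arm(series=[2,-0.1,0,0.1,0,0,0,2,0,0,0,0,0,0])

```text
time: 40.9
tool_pos: [0.4705, -0.2493, 0.043]
tcp_rot: [-1.583, -1.58, -0.913]
wrist_force: [-0.2, -0.1, -0.9]
width: 0.386
grip_force: 64.7
```

move_arm(series=[2,-0.1,0,0.1,0,0,0,2,0,0,0,0,0,0])

```text
time: 41.15
tool_pos: [0.4697, -0.2482, 0.0403]
tcp_rot: [-1.582, -1.578, -0.912]
wrist_force: [1.1, 1.1, -0.7]
width: 0.386
grip_force: 64.7
```

move_arm(series=[2,-0.2,0,0.1,0,0,0,2,0,0,0,0,0,0])

```text
time: 41.4
tool_pos: [0.4698, -0.248, 0.0389]
tcp_rot: [-1.58, -1.576, -0.914]
wrist_force: [1.1, -0.9, 4.6]
width: 0.388
grip_force: 65.2
```

Run:
```python
from h import *
st(); S=read_camera('scene');T=read_camera('top')
u,v=proj('scene',(.47,-.25,.04)).astype(int); a,b=proj('top',(.47,-.25,.06)).astype(int)
save('c10',np.hstack([cv2.resize(S[v-40:v+40,u-40:u+40],(400,400),interpolation=cv2.INTER_CUBIC),cv2.resize(T[b-40:b+40,a-40:a+40],(400,400),interpolation=cv2.INTER_CUBIC)]))
```

```text
41.4 [-0.892  0.736  1.68   0.578  1.651 -1.136] [ 0.4698 -0.248   0.0389] [[0.004, 1.0, -0.002], [0.494, 0.0, 0.869], [0.869, -0.005, -0.494]] w 0.388 65.2 [ 1.1 -0.9  4.6]
```

View pics/c10.png

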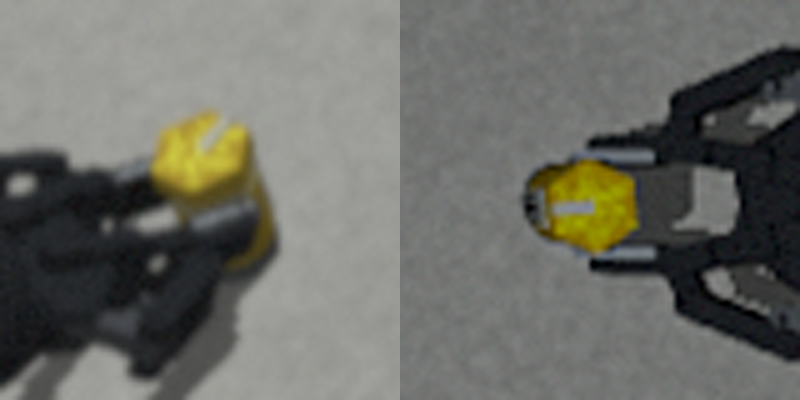

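The crop shows yellow upright (the foot's offset matches perspective), with its line pointing along +y. I'll release it.

move_arm(series=[5.6,0,0,0,0,0,0,5.6,0,0,0,0,0,0,5.6,0,0,0,0,0,0,5.6,0,0,-3,0,0,0,5.6,0,0,-5,0,0,0])

```text
time: 42.12
tool_pos: [0.4691, -0.3162, 0.0766]
tcp_rot: [-1.578, -1.574, -0.911]
wrist_force: [0.4, -0.1, 0.1]
width: 0.653
grip_force: 0.0
```

Run:
```python
from h import *
st(); T=read_camera('top'); u,v=proj('top',(.47,-.245,.066)).astype(int)
for vt in(80,110,130): standing(T,'yel',u,v,15,vt)
find(T,'yel',(u-20,v-20,u+20,v+20)) if 0 else None
plan([((.47,-.29,.15),down(0),8.5)])
```

```text
42.12 [-0.947  0.757  1.546  0.54   1.77  -1.107] [ 0.4691 -0.3162  0.0766] [[0.006, 1.0, -0.005], [0.493, 0.002, 0.87], [0.87, -0.008, -0.493]] w 0.653 0.0 [ 0.4 -0.1  0.1]
yel cap [ 0.4699 -0.2397  0.066 ] az 94.4 len 0.0066 area 259.28125 21.625
yel cap [ 0.4698 -0.2407  0.066 ] az 92.7 len 0.0076 area 224.28125 21.546875
yel cap [ 0.4697 -0.241   0.066 ] az 91.6 len 0.0076 area 192.6875 20.765625
->  [ 0.47 -0.29  0.15]
8.5,1.29,-0.01,-0.09,0.0,-10.0,0.0
8.5,1.25,-0.01,-0.32,0.0,-10.0,0.0
8.5,1.18,-0.01,-0.53,0.0,-10.0,0.0
8.5,1.07,-0.01,-0.72,0.0,-10.0,0.0
8.5,0.93,-0.01,-0.9,0.0,-10.0,0.0
8.5,0.76,-0.01,-1.04,0.0,-10.0,0.0
```

move_arm(series=[8.5,2.5,0,-1.4,0,0,0,8.5,1.3,0,-0.1,0,-10,0,8.5,1.2,0,-0.3,0,-10,0,8.5,1.2,0,-0.5,0,-10,0,8.5,1.1,0,-0.7,0,-10,0])

```text
time: 42.8
tool_pos: [0.4702, -0.2936, 0.1539]
tcp_rot: [-2.031, -2.03, -0.354]
wrist_force: [0.1, 0.0, 0.2]
width: 0.995
grip_force: 0.0
```

move_arm(series=[8.5,0.9,0,-0.9,0,-10,0,8.5,0.8,0,-1,0,-10,0,8.5,0,0,0,0,0,0,8.5,0,0,0,0,0,0])

```text
time: 43.3
tool_pos: [0.4699, -0.2822, 0.1749]
tcp_rot: [-2.214, -2.217, -0.001]
wrist_force: [-0.7, -0.1, -0.8]
width: 0.996
grip_force: 0.0
```

Run:
```python
from h import *
st(); G=(.4698,-.241)
plan([((*G,.13),down(32),8.5),((*G,.045),down(32),8.5)])
```

```text
43.3 [-0.588  0.08   1.941  0.003  1.129 -0.59 ] [ 0.4699 -0.2822  0.1749] [[-0.001, 1.0, -0.005], [1.0, 0.001, 0.006], [0.006, -0.005, -1.0]] w 0.996 0.0 [-0.7 -0.1 -0.8]
->  [ 0.47  -0.241  0.13 ]
8.5,1.02,0.0,1.13,-0.1,-0.1,-8.0
8.5,1.01,0.15,1.13,-0.1,-0.1,-8.0
8.5,0.99,0.28,1.13,-0.1,-0.1,-8.0
8.5,0.94,0.42,1.12,-0.1,-0.1,-8.0
->  [ 0.47  -0.241  0.045]
8.5,0.0,0.0,4.25,0.0,0.0,0.0
8.5,0.0,0.0,4.25,0.0,0.0,0.0
```

move_arm(series=[8.5,1,0,1.1,0,-0.1,-8,8.5,1,0.1,1.1,0,-0.1,-8,8.5,1,0.3,1.1,0,-0.1,-8,8.5,0.9,0.4,1.1,0,-0.1,-8,8.5,0,0,4.3,0,0,0])

```text
time: 43.92
tool_pos: [0.4713, -0.2447, 0.0886]
tcp_rot: [1.524, 2.746, -0.004]
wrist_force: [0.3, 0.2, -0.1]
width: 0.999
grip_force: 0.0
```

move_arm(series=[8.5,0,0,4.3,0,0,0,8.5,0,0,0,0,0,0,2,0,0,0,0,0,0,2,0,0,0,0,0,0,2,0,0,0,0,0,0], grip_force=40)

```text
time: 44.55
tool_pos: [0.4711, -0.2437, 0.047]
tcp_rot: [1.522, 2.746, -0.005]
wrist_force: [0.0, -0.5, 2.8]
width: 0.413
grip_force: 39.3
```

move_arm(series=[2,0,0,0,0,0,0])

```text
time: 44.68
tool_pos: [0.4711, -0.2437, 0.0469]
tcp_rot: [1.522, 2.746, -0.005]
wrist_force: [0.2, 0.4, 6.7]
width: 0.418
grip_force: 39.7
```

Run:
```python
from h import *
st(); c=read_state()['tool_pos']; p=(.6416,.011)
plan([((*c[:2],.16),down(32),2),((*p,.16),down(-61.5),2)])
```

```text
44.67 [-0.522  0.194  2.081 -0.004  0.864 -1.078] [ 0.4711 -0.2437  0.0469] [[-0.53, 0.848, 0.0], [0.848, 0.53, -0.004], [-0.003, -0.002, -1.0]] w 0.418 39.7 [0.2 0.4 6.7]
->  [ 0.471 -0.244  0.16 ]
2,-0.02,-0.01,-5.66,-0.1,0.1,0.0
2,-0.01,-0.01,-5.66,-0.1,0.1,0.0
->  [0.642 0.011 0.16 ]
2,1.4,3.11,0.0,0.0,0.0,10.4
2,1.93,2.8,0.0,0.0,0.0,10.4
2,2.41,2.41,0.0,0.0,0.0,10.4
2,2.8,1.94,0.0,0.0,0.0,10.4
2,3.1,1.4,0.0,0.0,0.0,10.4
2,3.31,0.82,0.0,0.0,0.0,10.4
2,3.4,0.21,0.0,0.0,0.0,10.4
2,3.38,-0.41,0.0,0.0,0.0,10.4
2,3.25,-1.01,0.0,0.0,0.0,10.4
```

move_arm(series=[2,0,0,-5.7,0,0,0,2,0,0,-5.7,0,0,0,2,1.4,3.1,0,0,0,10.4,2,1.9,2.8,0,0,0,10.4,2,2.4,2.4,0,0,0,10.4])

```text
time: 45.3
tool_pos: [0.5268, -0.1571, 0.1589]
tcp_rot: [-2.212, -2.23, 0.006]
wrist_force: [-0.1, -0.5, -1.6]
width: 0.417
grip_force: 40.1
```

move_arm(series=[2,2.8,1.9,0,0,0,10.4,2,3.1,1.4,0,0,0,10.4,2,3.3,0.8,0,0,0,10.4,2,3.4,0.2,0,0,0,10.4,2,3.4,-0.4,0,0,0,10.4])

```text
time: 45.92
tool_pos: [0.6211, -0.0155, 0.1578]
tcp_rot: [2.965, 1.035, -0.007]
wrist_force: [1.2, -0.2, -0.2]
width: 0.416
grip_force: 40.2
```

move_arm(series=[2,3,-1,0,0,0,10.4,2,0,0,0,0,0,0,2,0,0,0,0,0,0])

```text
time: 46.3
tool_pos: [0.6375, 0.0098, 0.1575]
tcp_rot: [3.043, 0.774, -0.008]
wrist_force: [-0.2, -0.1, -1.5]
width: 0.418
grip_force: 40.1
```

Run:
```python
from h import *
st(); p=(.6397,.010)
T=read_camera('top'); save('t11',T)
plan([((*p,.11),down(-61),2),((*p,.0485),down(-61),2)])
```

```text
46.3 [-0.022  0.258  1.767 -0.003  1.121  1.052] [0.6375 0.0098 0.1575] [[0.878, 0.478, -0.004], [0.478, -0.878, -0.002], [-0.005, 0.0, -1.0]] w 0.418 40.1 [-0.2 -0.1 -1.5]
->  [0.64 0.01 0.11]
2,0.25,0.06,4.75,0.0,0.3,-0.5
->  [0.64  0.01  0.048]
2,0.0,0.0,3.08,0.0,0.0,0.0
2,0.0,0.0,3.08,0.0,0.0,0.0
```

move_arm(series=[2,0.2,0.1,4.7,0,0.3,-0.5,2,0,0,3.1,0,0,0,2,0,0,2.8,0,0,0,2,0,0,0,0,0,0,2,0,0,0,0,0,0])

```text
time: 46.98
tool_pos: [0.6407, 0.0094, 0.0529]
tcp_rot: [3.042, 0.783, 0.004]
wrist_force: [0.4, 0.1, -0.9]
width: 0.415
grip_force: 40.2
```

move_arm(series=[2,0,0,0.1,0,0,0,2,0,0,0,0,0,0])

```text
time: 47.22
tool_pos: [0.641, 0.0099, 0.052]
tcp_rot: [3.042, 0.784, 0.005]
wrist_force: [0.4, 0.4, -1.4]
width: 0.419
grip_force: 40.2
```

move_arm(series=[2,0,0,0.4,0,0,0,2,0,0,0,0,0,0,5.4,0,0,0,0,0,0,5.4,0,0,0,0,0,0,5.4,0,0,-5,0,0,0])

```text
time: 47.85
tool_pos: [0.6357, 0.0101, 0.0919]
tcp_rot: [-3.039, -0.783, 0.015]
wrist_force: [-0.0, -1.1, 0.7]
width: 0.632
grip_force: 0.0
```

move_arm(series=[5.4,0,0,-6,0,0,0,5,-5.5,0,0,0,0,0,3,-5.5,0,0,0,0,0,0,-5.5,0,0,0,0,0,0,0,0,0,0,0,0])

```text
time: 48.48
tool_pos: [0.4919, -0.0707, 0.1556]
tcp_rot: [-3.042, -0.78, 0.003]
wrist_force: [0.1, -0.2, -0.6]
width: 0.002
grip_force: 0.0
```

move_arm(series=[0,0,0,0,0,0,0,0,0,0,0,0,0,0])

```text
time: 48.72
tool_pos: [0.4972, -0.0696, 0.1571]
tcp_rot: [3.042, 0.785, 0.004]
wrist_force: [0.4, -0.7, 0.5]
width: 0.002
grip_force: 0.0
```

Run:
```python
from h import *
st(); T=read_camera('top'); S=read_camera('scene')
save('c12',np.vstack([cv2.resize(T[180:265,210:430],(660,255),interpolation=cv2.INTER_CUBIC),cv2.resize(S[150:310,270:435],(340,330),interpolation=cv2.INTER_CUBIC)[:, :].repeat(1,axis=1) if 0 else cv2.copyMakeBorder(cv2.resize(S[150:320,260:430],(330,330),interpolation=cv2.INTER_CUBIC),0,0,0,330,cv2.BORDER_CONSTANT)]))
T0=np.load('top0.npy'); hsv=cv2.cvtColor(T0,cv2.COLOR_RGB2HSV); m=(hsv[:,:,0]>8)&(hsv[:,:,0]<20)&(hsv[:,:,1]>150)&(hsv[:,:,2]>90)
k,l,s,c=cv2.connectedComponentsWithStats(m.astype(np.uint8))
S0=np.load('scene0.npy'); hs=cv2.cvtColor(S0,cv2.COLOR_RGB2HSV); m=(hs[:,:,0]>5)&(hs[:,:,0]<18)&(hs[:,:,1]>120)&(hs[:,:,2]>90); k2,l2,s2,c2=cv2.connectedComponentsWithStats(m.astype(np.uint8))
for i in range(1,k):
    if 215<c[i][0]<255 and 210<c[i][1]<275: print('top',s[i],c[i],[ray('top',c[i],z).round(4).tolist() for z in(.015,.025,.035)])
for i in range(1,k2):
    if 335<c2[i][0]<390 and 165<c2[i][1]<200: print('scene',s2[i],c2[i],[ray('scene',c2[i],z).round(4).tolist() for z in(.015,.025,.035)])
```

```text
48.73 [-1.890e-01  3.000e-03  2.057e+00  1.000e-03  1.080e+00  8.760e-01] [ 0.4972 -0.0696  0.1571] [[0.875, 0.484, 0.003], [0.484, -0.875, 0.0], [0.002, 0.001, -1.0]] w 0.002 0.0 [ 0.4 -0.7  0.5]
top [227 220  13  13 126] [232.81746032 226.14285714] [[0.6039, 0.2515, 0.015], [0.6027, 0.2495, 0.025], [0.6016, 0.2474, 0.035]]
top [228 254  10  10  79] [232.64556962 258.46835443] [[0.5304, 0.2506, 0.015], [0.5298, 0.2485, 0.025], [0.5292, 0.2465, 0.035]]
scene [347 172   9   6  41] [350.73170732 174.26829268] [[0.5313, 0.2482, 0.015], [0.5373, 0.2377, 0.025], [0.5432, 0.2272, 0.035]]
scene [370 180  11   8  71] [375.04225352 183.30985915] [[0.601, 0.2535, 0.015], [0.606, 0.243, 0.025], [0.6111, 0.2324, 0.035]]
```

View pics/c12.png

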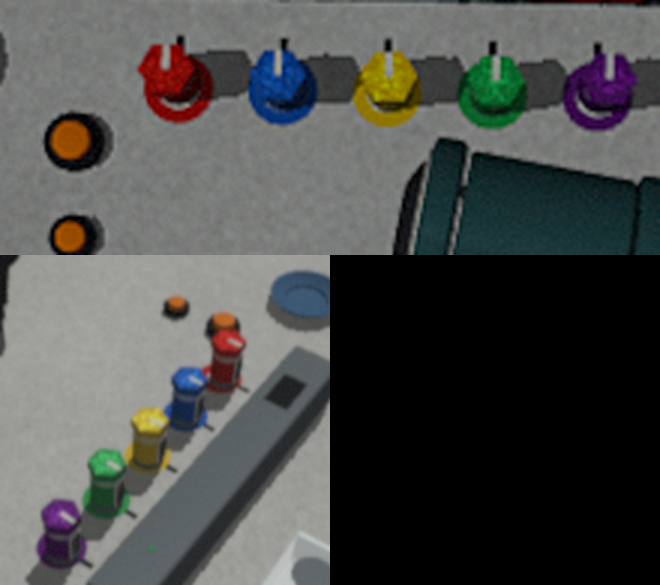

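Run:
```python
from h import *
P=dict(red=(.645,.171),blu=(.6433,.0914),yel=(.6416,.011),gre=(.6396,-.0685),pur=(.638,-.1485))
ims=[read_camera('top').astype(float) for _ in range(3)]; T=np.mean(ims,0).astype(np.uint8)
up=8; B=cv2.resize(T,None,fx=up,fy=up,interpolation=cv2.INTER_CUBIC); hsv=cv2.cvtColor(B,cv2.COLOR_RGB2HSV)
for c,p in P.items():
    u=proj('top',(p[0]+.008,p[1],.066)); m=np.zeros(B.shape[:2],np.uint8); cv2.circle(m,tuple(int(x) for x in (u+.5)*up),int(6.5*up),1,-1)
    w=((hsv[:,:,1]<95)&(hsv[:,:,2]>125)&(m>0)).astype(np.uint8); k,l,s,ce=cv2.connectedComponentsWithStats(w); i=1+np.argmax(s[1:,4])
    ys,xs=np.nonzero(l==i); px=np.c_[xs,ys].astype(np.float32); vx,vy,x0,y0=cv2.fitLine(px,cv2.DIST_L2,0,.01,.01).ravel()
    if vy>0: vx,vy=-vx,-vy
    f=lambda x,y:ray('top',((x+.5)/up-.5,(y+.5)/up-.5),.066)
    a,b=f(x0,y0),f(x0+vx*20,y0+vy*20); d=(b-a)/np.linalg.norm(b-a); ctr=a-.008*d
    print(c,'az',np.degrees(np.arctan2(d[1],d[0])).round(1),'err mm',((ctr[:2]-p)*1000).round(1),s[i,4]/64)
print(); b=(.603,.250)
plan([((*b,.14),down(-61),0),((*b,.06),down(-61),0)])
```

```text
red az -2.5 err mm [5.5 1.2] 19.984375
blu az 1.4 err mm [ 3.4 -1.8] 20.953125
yel az 0.3 err mm [ 2.7 -2.2] 18.375
gre az -5.1 err mm [ 2.3 -0.1] 21.171875
pur az -3.3 err mm [ 4.5 -2.6] 15.40625

->  [0.603 0.25  0.14 ]
0,4.13,-3.8,0.28,0.0,0.0,0.0
0,4.13,-3.8,0.28,0.0,0.0,0.0
0,4.13,-3.8,0.28,0.0,0.0,0.0
0,4.13,-3.8,0.28,0.0,0.0,0.0
0,4.14,-3.8,0.28,0.0,0.0,0.0
0,4.14,-3.8,0.28,0.0,0.0,0.0
->  [0.603 0.25  0.06 ]
0,0.0,0.0,4.0,0.0,0.0,0.0
0,0.0,0.0,4.0,0.0,0.0,0.0
```

All five stand on their pads with labels forward, within about 6 mm and 5°. Now the large button.

move_arm(series=[0,4.1,-3.8,0.3,0,0,0,0,4.1,-3.8,0.3,0,0,0,0,4.1,-3.8,0.3,0,0,0,0,4.1,-3.8,0.3,0,0,0,0,4.1,-3.8,0.3,0,0,0])

```text
time: 49.6
tool_pos: [0.584, 0.1977, 0.1416]
tcp_rot: [3.042, 0.785, 0.002]
wrist_force: [0.9, 0.2, -0.3]
width: -0.001
grip_force: 0.0
```

move_arm(series=[0,4.1,-3.9,0.3,0,0,0,0,0,0,4,0,0,0,0,0,0,4,0,0,0,0,0,0,0,0,0,0,0,0,0,0,0,0,0])

```text
time: 50.22
tool_pos: [0.6013, 0.2499, 0.0599]
tcp_rot: [-3.042, -0.784, -0.004]
wrist_force: [1.0, 0.1, -0.4]
width: 0.001
grip_force: 0.0
```

Run:
```python
from h import *
st(); T=read_camera('top')
plan([((.6033,.251,.04),down(-61),0)])
```

```text
50.23 [0.356 0.377 1.81  0.    0.952 1.422] [0.6013 0.2499 0.0599] [[0.875, 0.483, 0.002], [0.483, -0.875, 0.001], [0.002, 0.0, -1.0]] w 0.001 0.0 [ 1.   0.1 -0.4]
->  [0.603 0.251 0.04 ]
0,0.14,-0.03,2.09,0.0,-0.3,-0.1
```

move_arm(series=[0,0.2,0,2.2,0,0,0,0,0,0,0,0,0,0])

```text
time: 50.52
tool_pos: [0.6012, 0.2499, 0.0353]
tcp_rot: [3.042, 0.784, -0.002]
wrist_force: [0.1, 0.4, -1.0]
width: -0.002
grip_force: 0.0
```

move_arm(series=[0,0,0,0.5,0,0,0,0,0,0,0,0,0,0])

```text
time: 50.78
tool_pos: [0.6021, 0.2504, 0.0315]
tcp_rot: [-3.042, -0.784, -0.001]
wrist_force: [0.3, 0.4, -0.2]
width: 0.001
grip_force: 0.0
```

move_arm(series=[0,0,0,0.4,0,0,0,0,0,0,0,0,0,0])

```text
time: 51.02
tool_pos: [0.6028, 0.2507, 0.0283]
tcp_rot: [-3.042, -0.784, -0.004]
wrist_force: [-0.1, -0.5, 2.4]
width: -0.003
grip_force: 1.2
```

move_arm(series=[0,0,0,0.4,0,0,0,0,0,0,0,0,0,0])

```text
time: 51.28
tool_pos: [0.6029, 0.2508, 0.0243]
tcp_rot: [-3.042, -0.784, -0.004]
wrist_force: [-0.2, -0.6, 4.7]
width: -0.002
grip_force: 2.3
```

move_arm(series=[0,0,0,0.2,0,0,0,0,0,0,0,0,0,0])

```text
time: 51.52
tool_pos: [0.6029, 0.2508, 0.0239]
tcp_rot: [-3.042, -0.784, -0.004]
wrist_force: [-3.6, -2.4, 12.7]
width: 0.002
grip_force: 6.3
```

move_arm(series=[0,0,0,0.1,0,0,0,0,0,0,0,0,0,0])

```text
time: 51.78
tool_pos: [0.603, 0.2508, 0.0238]
tcp_rot: [-3.042, -0.784, -0.004]
wrist_force: [-5.2, -1.6, 17.2]
width: -0.004
grip_force: 8.6
```

Fully down: the force rises at a hard stop. I'll let go and retreat upward.

move_arm(series=[0,0,0,-3,0,0,0,0,0,0,-5,0,0,0,0,0,0,-5,0,0,0,0,-5,0,0,0,0,0,0,-5,0,0,0,0,0,0])

```text
invalid input at $.series: expected a multiple of 7 numbers
```

move_arm(series=[0,-5,0,0,0,0,0,0,0,0,0,0,0,0,0,0,0,0,0,0,0,0,0,0,0,0,0,0])

```text
time: 52.28
tool_pos: [0.5599, 0.227, 0.0212]
tcp_rot: [-3.042, -0.784, -0.005]
wrist_force: [0.9, 0.3, 0.6]
width: -0.002
grip_force: 0.0
```

Run:
```python
from h import *
st(); T=read_camera('top'); S=read_camera('scene')
save('c13',np.hstack([cv2.resize(T[185:265,215:425],(420,300),interpolation=cv2.INTER_CUBIC),cv2.resize(S[150:320,260:430],(300,300),interpolation=cv2.INTER_CUBIC)]))
```

```text
52.27 [0.344 0.35  1.935 0.    0.854 1.41 ] [0.5599 0.227  0.0212] [[0.875, 0.483, 0.003], [0.483, -0.875, 0.001], [0.003, 0.0, -1.0]] w -0.002 0.0 [0.9 0.3 0.6]
```

View pics/c13.png

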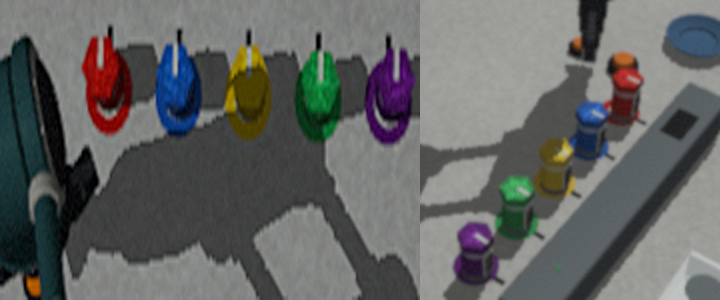

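My first call there was refused for a miscounted row, so the tool slid sideways off the button. It did no harm: all five vials still stand with their lines at the ticks. I'll raise the arm now.

move_arm(series=[0,0,0,-5,0,0,0,0,0,0,-5,0,0,0,0,-5,0,-2,0,0,0,0,-5,0,0,0,0,0,0,-3,0,0,0,0,0])

```text
time: 53.0
tool_pos: [0.4434, 0.1629, 0.1411]
tcp_rot: [-3.042, -0.784, -0.003]
wrist_force: [0.4, -0.3, 1.0]
width: -0.001
grip_force: 0.0
```

move_arm(series=[0,0,0,0,0,0,0,0,0,0,0,0,0,0,0,0,0,0,0,0,0])

```text
time: 53.38
tool_pos: [0.446, 0.1641, 0.141]
tcp_rot: [-3.042, -0.784, -0.004]
wrist_force: [-0.2, 0.8, -0.9]
width: -0.002
grip_force: 0.0
```

Run:
```python
from h import *
st(); T=read_camera('top'); T0=cv2.imread('pics/t11.png')
def orange(n,im,b):
    h=cv2.cvtColor(im,cv2.COLOR_RGB2HSV); m=(h[:,:,0]>5)&(h[:,:,0]<20)&(h[:,:,1]>120)&(h[:,:,2]>90); u0,v0,u1,v1=b; q=np.argwhere(m[v0:v1,u0:u1]); return len(q),(q.mean(0)[::-1]+[u0,v0]).round(1) if len(q) else None
S=read_camera('scene'); S0=np.load('scene0.npy')
print(orange('',S0,(362,172,388,196)),orange('',S,(362,172,388,196)))
for c,p in dict(red=(.645,.171),blu=(.6433,.0914),yel=(.6416,.011),gre=(.6396,-.0685),pur=(.638,-.1485)).items():
    u,v=proj('top',(p[0]+.008,p[1],.066)).round().astype(int); h=cv2.cvtColor(T[v-8:v+8,u-8:u+8],cv2.COLOR_RGB2HSV); q=np.argwhere((h[:,:,1]<100)&(h[:,:,2]>120)); print(c,len(q),(ray('top',q.mean(0)[::-1]+[u-8,v-8],.066)[:2]-p).round(4) if len(q) else None)
```

```text
53.38 [ 0.3   -0.033  2.124  0.     1.048  1.366] [0.446  0.1641 0.141 ] [[0.875, 0.484, 0.002], [0.484, -0.875, 0.001], [0.002, 0.0, -1.0]] w -0.002 0.0 [-0.2  0.8 -0.9]
(71, array([375. , 183.3])) (79, array([375.1, 183.7]))
red 55 [0.0182 0.0041]
blu 55 [0.0171 0.0031]
yel 68 [0.0172 0.004 ]
gre 63 [ 0.0174 -0.0006]
pur 39 [0.0178 0.0022]
```

```bash
python3 -c "
from workcell import *
print(finish_job())"
```

```text
the job is handed in; nothing more can be done
None
```

I handed the job in at about 53 s: all five vials stand on their own pads with labels facing the scanner (measured within 6 mm and about 5° just before the press), and the large scan button was pressed fully down and has sprung back up. The arm is clear, and I saw no sign that the saucer or crimping tool moved; the hand-in returned no verdict.

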